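# Fit the keyed lever that matches the test stand

## Robot

A 6-joint arm with a two-finger parallel gripper is mounted at the origin on the work surface; the furniture and walls round the work are solid. World frame = base frame: x ahead of the robot, y to its left, z up, the work surface at z = 0. Lengths are in mm, angles in degrees, forces in N, time in s.
With the tool pointing down it reaches from about 350 to 875 mm from the base axis. Payload 4.2 kg.
Tool frame: the origin (TCP) lies on the centre line of the jaws, within the pads' length; the fingertips stand 19 mm ahead of it and the grasp point (between the pads) is the TCP; x points along the fingers, z is the direction in which the jaws open and shut, and the axes are right-handed (so a half turn about x gives the same grasp; the last joint's range is limited). The gripper opens to 87 mm and grips with 3 to 60 N. Pads are 19 mm wide; open, the fingers measure 117 mm over their backs; the gripper's body (75 mm by 190 mm) begins 51 mm behind the grasp point.
Start: joints at [83.4, 22.042, 0.453, 0, -68.411, -14.817], TCP at [228.189, 581.832, 241.55] pointing down, gripper open.
Joint ranges: [-179.83, 179.83], [-69.29, 118.12], [-61.27, 80.66], [-181.25, 117.63], [-171.15, -9.14], [-177.46, 177.46]. Speed limits (degrees/s): [159.86, 159.86, 180, 180, 180, 180].

## Interface

Orientations are given as a 3x3 rotation matrix whose columns are the frame's x, y, z axes.
In Python, from rig import observe, read_camera, hand_in gives the robot as it stands.
- The arm moves only by the tool carry_out, never from a script. Its argument "deltas" is a list of rows, each an object of numbers: "dx", "dy", "dz": the shift along the tool's x, y, z in m; "turn": the turn about the tool's x in rad. A call has 1 to 5 rows; each row shifts and turns the commanded pose from where the row before left it, along the tool's axes as they then stand; what a row does not reach is not made up. A row lasts 1/12 s, in which the tool goes at most 41.7 mm and 7.16 degrees, less where a joint would pass 70% of its speed; a pose out of reach is approached as far as the arm can. A call is refused whole if a number of a shift passes 0.0417 or a number of a turn 0.125, either way. A call with a gripper value outside its range is refused whole. "fingers" is the closure, from 0 (fully open) to 1 (shut), set as the call begins (left out, the last holds). The fingers move at their own pace and stop on an object; "grip_force" is the grip in N (left out, the last holds). Time passes only in rows, so rows that do not move let the fingers close. It gives the time, the measured TCP pose, the force and the opening at its end, in the units of the state.
- observe(): the state, without advancing time (a new reading comes with each control period).
- read_camera(name): name is "side" or "top"; returns a dict with "pixels" (420x560x3 uint8, red, green, blue), "camera_matrix" (3x3 intrinsics, pixels), "extrinsics" (4x4, takes a point from camera to world coordinates). Camera axes: x right, y down, z forward; pixel columns grow to the right and rows downward; lengths in mm; the calibration is good to about 2 mm. A picture is of the moment at which its call begins. There is no depth.
- hand_in(): hands the job in, once; it reports no verdict.
The state is a dict: "clock": time; "q": joint angles; "qd": joint speeds; "joint_torque": joint torques, N m; "eef_pos": TCP position; "tool_rot": TCP orientation; "ft_force": force on the tool from outside, world axes, zero at the start; "wrist_torque": the same for the moment, N m; "finger_gap": finger opening in mm.
Only numpy, scipy, OpenCV 4.12 (cv2) and the standard library are available. Lean on these libraries where they do the work, as an engineer would, in place of code of your own. Each camera call takes 0.05 s, during which the arm holds its last target. There are 200 camera calls.

## Task

Only one of the three steel levers standing in the wooden rack matches the test stand: the one whose keyway takes the shaft's key while the notch of its arm straddles the tall index pin. Lay that lever on the sloped rest board to take it again the other way, then seat it fully home on the keyed shaft, boss up, and let go. Leave the other two levers in the rack and do not disturb the roll of masking tape, the nail tin or the tape measure.

Things in the scene. Friction and masses are not known exactly. Their poses are not given: they have to be found in the camera images.
- rack: fixed wooden block 60 x 236 x 56 mm, x axis (front) roughly towards the robot; origin at the centre underneath. Slots 50 mm deep in its top at y = -84, 0, +84 mm, 14 mm along x, 37 along y. In each stands a lever, arm down, bore axis level, 98 mm high, along the rack's x, boss front to +x; 32 mm of air between bosses. A fixed beam 120 mm high lies on the bench between rack and rest board.
- lever_mid: plain steel lever, 0.36 kg: round boss 52 mm dia., 40 mm long, bore 29 mm, and a flat arm 34 x 12 mm, flush with the boss's back face, ending 92 mm from the bore axis. Origin: bore axis at the back face; boss from x = 0 to +40 mm, arm along -z, y across it (in the rack z is up; seated, x is up). Keyway 12 mm wide, 6 deep, right through, straight opposite the arm, towards +z.
- lever_right: plain steel lever, 0.36 kg: round boss 52 mm dia., 40 mm long, bore 29 mm, and a flat arm 34 x 12 mm, flush with the boss's back face, ending 92 mm from the bore axis. Origin: bore axis at the back face; boss from x = 0 to +40 mm, arm along -z, y across it (in the rack z is up; seated, x is up). Keyway 12 mm wide, 6 deep, right through, 50 degrees from +z towards +y.
- lever_left: plain steel lever, 0.36 kg: round boss 52 mm dia., 40 mm long, bore 29 mm, and a flat arm 34 x 12 mm, flush with the boss's back face, ending 92 mm from the bore axis. Origin: bore axis at the back face; boss from x = 0 to +40 mm, arm along -z, y across it (in the rack z is up; seated, x is up). Keyway 12 mm wide, 6 deep, right through, 50 degrees from +z towards -y.
- rest_board: fixed plywood board sloping at 45 degrees, 74 mm wide, on a base 134 x 92 mm (x -73 to +61); origin at the centre underneath. The slope rises towards +x; at its foot a lip 9 mm high. From the lip the board runs 124 mm up to a height of 110 mm, with nothing behind or above its upper end. A lever lies on it on its back face, arm pointing down the slope, arm end at the lip.
- rest_foot (a point): middle of the line where the slope meets the lip, at (-48, 0, +22) mm in the rest board's frame (axes as the rest board)
- stand: fixed test stand: dark steel plate 134 x 164 x 12 mm (x -37 to +97). Origin: shaft axis, plate underside; z up. A seat 46 mm dia. round the shaft has its top at z = 18: a lever fully home has its back face on it. Shaft 26 mm dia., top z = 68, chamfered 5 mm. Its key, 9 mm wide, points to -x, reaches 18.2 mm from the axis and up to z = 57. Three pin places lie on the +x side.
- index_pin: fixed steel pin 10 mm dia. in one of the stand's three places (the other two hold flat plugs 3 mm high); origin on its axis at the plate's top; it ends 32 mm higher (44 mm over the bench). It decides the lever: with the arm pointing at the pin, keyway meets key only for lever_mid at place_mid, lever_right at place_right, lever_left at place_left.
- place_mid (a point): pin place on the stand's plate top, 78 mm from the shaft axis at 0 degrees from the stand's +x
- place_right (a point): pin place on the stand's plate top, 78 mm from the shaft axis at +50 degrees (towards +y) from the stand's +x
- place_left (a point): pin place on the stand's plate top, 78 mm from the shaft axis at -50 degrees (towards -y) from the stand's +x
- lever_mid_notch (a point): in the arm of lever_mid: middle of the open notch at the arm's end, (6, 0, -78) mm in the lever's frame; the notch is 18 mm wide and its bottom 64 mm from the bore axis. A small dark set screw in the boss's rim sits over the keyway.
- lever_right_notch (a point): in the arm of lever_right: middle of the open notch at the arm's end, (6, 0, -78) mm in the lever's frame; the notch is 18 mm wide and its bottom 64 mm from the bore axis. A small dark set screw in the boss's rim sits over the keyway.
- lever_left_notch (a point): in the arm of lever_left: middle of the open notch at the arm's end, (6, 0, -78) mm in the lever's frame; the notch is 18 mm wide and its bottom 64 mm from the bore axis. A small dark set screw in the boss's rim sits over the keyway.
- masking_tape: bystander: roll of masking tape lying flat, 92 mm in diameter, 24 mm high; origin at the centre of its underside
- nail_tin: bystander: open grey tin, 68 mm in diameter, 62 mm tall, standing; origin at the centre of its foot
- tape_measure: bystander: yellow tape measure 61 x 74 x 72 mm, standing; origin at the centre of its underside

How it is judged:
By the outcome, as a careful person would: the job done as asked, in the order asked, and still so for the second after the job is handed in, with the robot touching nothing.
It also fails if it takes over 67 s, if anything falls off the work surface, if the arm or the gripper's body presses on something with over 40 N, if the wrist force passes 120 N, or if a joint passes its speed limit or range.

## Working session

There is one attempt and no reset: what is moved stays moved. The work goes in short steps, Python scripts to look and compute and a tool call to move; the robot and the scene stay as the last step left them, time stands still between calls to the robot, and variables do not carry over. Pictures are saved under pics/ and viewed, about 8 in all and at most 12, crops included, and the job is handed in when it is done.

Besides the shell and the picture viewer there is one more tool, called after ">>>" by a JSON object that holds its "op" and its "data". carry_out: Moves the arm, as the interface text tells. Its arguments: {"type":"object","properties":{"deltas":{"type":"array"},"fingers":{"type":"number"},"grip_force":{"type":"number"}},"required":["deltas"]}

```bash
ls; mkdir -p pics; python3 - <<'E'
from rig import *
import cv2,numpy as np
s=observe();print(s)
for n in("side","top"):
    r=read_camera(n);cv2.imwrite(f"pics/{n}0.png",cv2.resize(r["pixels"][:,:,::-1],(784,588),interpolation=cv2.INTER_CUBIC))
    np.savez(f"{n}.npz",K=r["camera_matrix"],T=r["extrinsics"],P=r["pixels"]);print(n,np.round(r["camera_matrix"],2).tolist(),np.round(r["extrinsics"],4).tolist())
E
```

```text
pics
{'clock': 0.0, 'q': array([ 8.33998442e+01,  2.20931813e+01,  3.78636437e-01, -3.04311075e-02,
       -6.84108140e+01, -1.48172228e+01]), 'qd': array([ 0.12136   ,  0.00999728,  0.07136467, -0.01336444, -0.08521021,
        0.05623132]), 'joint_torque': array([ 7.45436319e-04, -3.90660703e+01,  1.87402868e+01,  4.21951979e+00,
        1.10413073e-02, -1.94752265e-04]), 'eef_pos': array([227.98618269, 581.32302567, 240.42252014]), 'tool_rot': array([[-7.42063451e-04,  9.30873555e-01, -3.65340765e-01],
       [-2.11660985e-03, -3.65341510e-01, -9.30871152e-01],
       [-9.99997485e-01,  8.25184026e-05,  2.24140272e-03]]), 'ft_force': array([ 0.67516511, -0.20847025, -0.64380474]), 'wrist_torque': array([-0.0002832 ,  0.02572573,  0.02036389]), 'finger_gap': 86.78929851787758}
side [[387.51, 0.0, 281.17], [0.0, 387.51, 206.13], [0.0, 0.0, 1.0]] [[0.9908, -0.0525, 0.1248, 303.8763], [-0.134, -0.5144, 0.847, -999.5019], [0.0198, -0.8559, -0.5167, 728.4477], [0.0, 0.0, 0.0, 1.0]]
top [[418.38, 0.0, 286.2], [0.0, 418.38, 215.83], [0.0, 0.0, 1.0]] [[-0.0226, -0.9964, 0.0817, 325.7145], [-0.9997, 0.0225, -0.0013, -10.2194], [-0.0006, -0.0817, -0.9967, 1452.7873], [0.0, 0.0, 0.0, 1.0]]
```

View pics/side0.png

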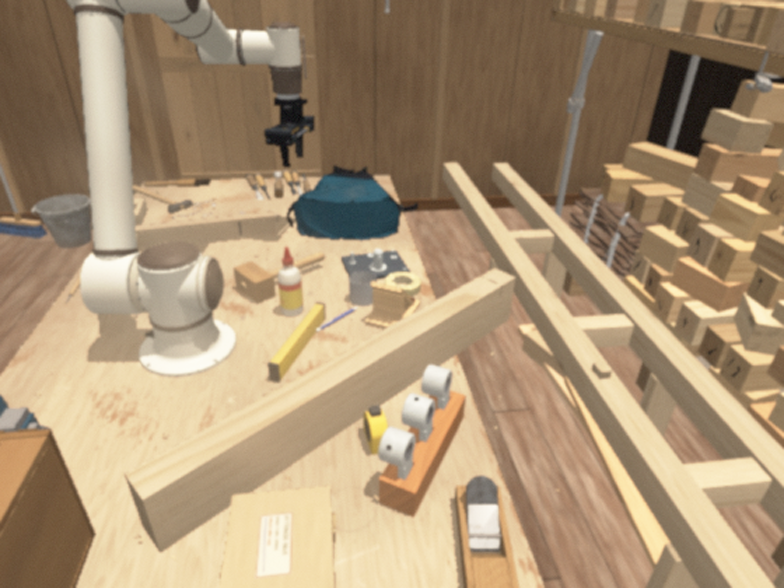

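View pics/top0.png

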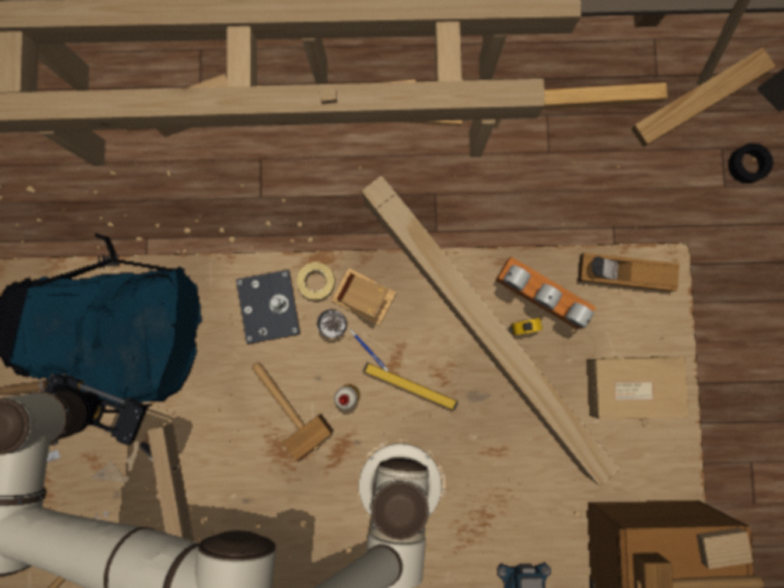

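```bash
cat > h.py <<'E'
import cv2,numpy as np
def crop(P,x0,y0,w,h,s):
    c=cv2.resize(P[y0:y0+h,x0:x0+w,::-1],None,fx=s,fy=s,interpolation=cv2.INTER_CUBIC)
    for i in range(0,w,10): cv2.line(c,(i*s,0),(i*s,6 if i%50 else 14),(0,0,255),1); cv2.putText(c,str(x0+i),(i*s,22),0,.3,(0,0,255),1) if i%20==0 else 0
    for i in range(0,h,10): cv2.line(c,(0,i*s),(6,i*s),(0,0,255),1); cv2.putText(c,str(y0+i),(8,i*s+4),0,.3,(0,0,255),1) if i%20==0 else 0
    return c
def cam(n): 
    d=np.load(n+".npz"); return d["K"],d["T"]
def back(n,u,v,z):   # raw pixel -> world at height z
    K,T=cam(n); d=T[:3,:3]@np.linalg.solve(K,[u+.0,v+.0,1]); o=T[:3,3]; return o+d*(z-o[2])/d[2]
def proj(n,p):
    K,T=cam(n); q=np.linalg.inv(T)@np.append(p,1); q=K@q[:3]; return q[:2]/q[2]
E
python3 - <<'E'
from h import *
t=np.load("top.npz")["P"];s=np.load("side.npz")["P"]
a=crop(t,160,180,130,70,6);cv2.imwrite("pics/a.png",a)
b=crop(t,345,175,85,65,6); c=crop(s,235,165,75,75,4)
cv2.imwrite("pics/b.png",b);cv2.imwrite("pics/c.png",crop(s,235,165,80,75,8));cv2.imwrite("pics/d.png",crop(s,250,250,95,118,5))
L=cv2.imread("pics/b.png");R=cv2.imread("pics/d.png")
E
python3 - <<'E'
import cv2,numpy as np
import os
os.chdir('.')
def st(f,o,ax):
    I=[cv2.imread(x) for x in f];m=[max(i.shape[0] for i in I),max(i.shape[1] for i in I)]
    I=[cv2.copyMakeBorder(i,0,m[0]-i.shape[0] if ax else 0,0,0 if ax else m[1]-i.shape[1],0) for i in I]
    r=np.concatenate(I,ax);print(r.shape);cv2.imwrite(o,r)
E
```

```text
(no output)
```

View pics/a.png

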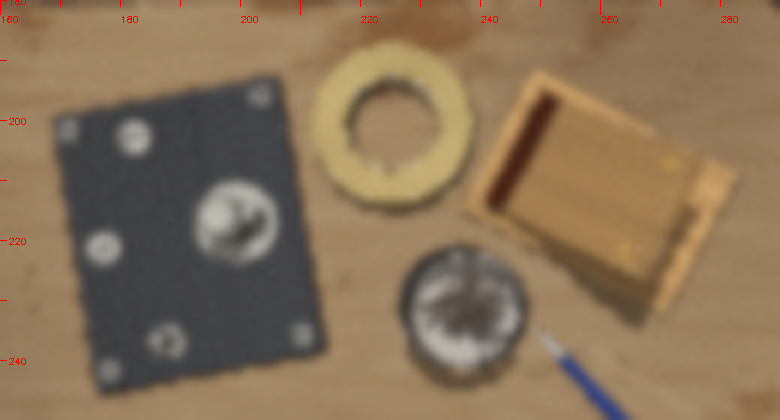

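View pics/c.png

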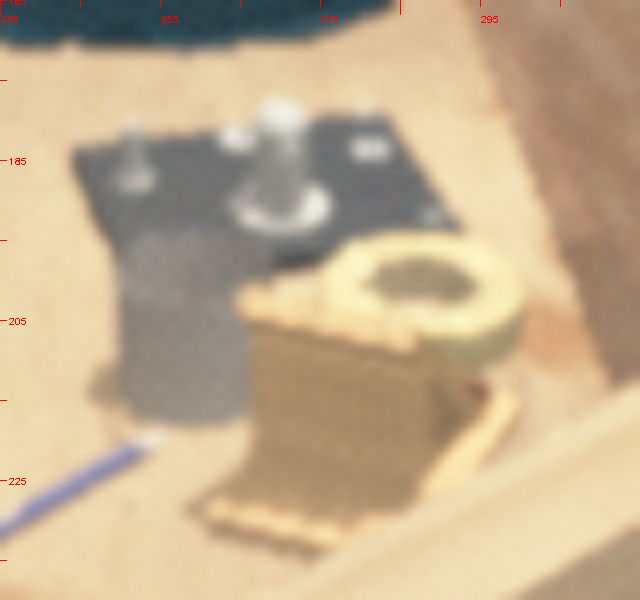

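View pics/b.png

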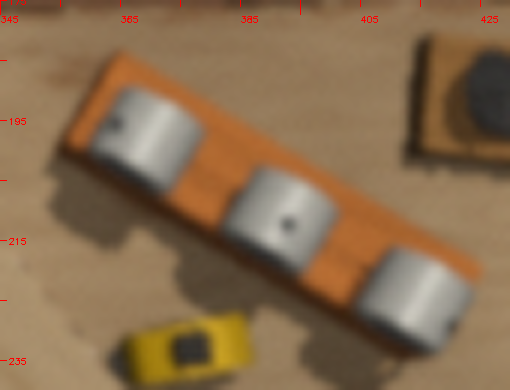

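View pics/d.png

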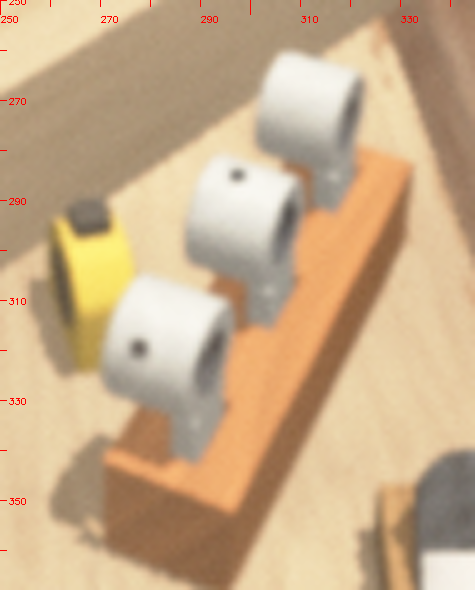

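```bash
cat > fit.py <<'E'
from h import *
from scipy.optimize import least_squares as LS
A=lambda X,Y:("top",160+(X+.5)/6-.5,180+(Y+.5)/6-.5)
B=lambda X,Y:("top",345+(X+.5)/6-.5,175+(Y+.5)/6-.5)
C=lambda X,Y:("side",235+(X+.5)/8-.5,165+(Y+.5)/8-.5)
D=lambda X,Y:("side",250+(X+.5)/5-.5,250+(Y+.5)/5-.5)
def W(p,q): c,s=np.cos(p[2]),np.sin(p[2]); return np.array([p[0]+c*q[0]-s*q[1],p[1]+s*q[0]+c*q[1],q[2]])
def fit(obs,p0,name):
    f=lambda p:np.concatenate([proj(o[0],W(p,q))-o[1:] for q,o in obs])
    r=LS(f,p0,x_scale=[1,1,.01],loss="soft_l1"); p=r.x
    print(name,np.round(p[:2],1),round(np.degrees(p[2]),2),"res px",np.round(f(p),1).reshape(-1,2).tolist()); return p
pp=lambda d:(78*np.cos(np.radians(d)),78*np.sin(np.radians(d)))
if __name__=="__main__":
    # stand: +x ~ world +y
    st=[((97,-82,12),A(55,118)),((-37,-82,12),A(282,77)),((-37,82,12),A(325,352)),((97,82,12),A(98,395)),
     ((0,0,18),A(236,222)),((0,0,68),A(215,216)),((*pp(-50),15),A(134,138)),((*pp(0),15),A(103,248)),((*pp(50),44),A(165,336)),
     ((0,0,68),C(282,112)),((0,0,18),C(281,206)),((*pp(0),15),C(238,136)),((*pp(-50),15),C(370,146)),((97,82,12),C(75,150)),((97,-82,12),C(385,115)),((*pp(50),44),C(134,126))]
    fit(st,[400,250,1.6],"stand"); fit(st[:9],[400,250,1.6],"stand top"); fit(st[9:],[400,250,1.6],"stand side")
    rk=[((-30,-118,56),B(118,52)),((30,-118,56),B(65,142)),((-30,118,56),B(482,265)),
     ((20-6,-84,98),B(147,140)),((14,0,98),B(279,220)),((14,84,98),B(413,300)),
     ((30,118,56),D(105,452)),((-30,118,56),D(235,512)),((-30,-118,56),D(412,165)),((30,118,0),D(105,556))]
    fit(rk,[400,-300,3.7],"rack"); fit(rk[:6],[400,-300,3.7],"rack top"); fit(rk[6:],[400,-300,3.7],"rack side")
    for z in (0,10):
        b=[((-73,s*46,z),o) for s,o in ((1,A(465,210)),(-1,A(540,70)))]+[((61,s*46,z),o) for s,o in ((1,A(660,312)),(-1,A(738,172)))]
        p=fit(b,[450,90,-2],"rest(high end right)")
    s=np.load("side.npz")["P"]; t=np.load("top.npz")["P"]
    print("tape",back("top",*A(393,126)[1:],12),"tin",back("top",*A(463,300)[1:],62))
    for nm,sg in(("high right",1),("high left",-1)):
        for q in [(-73,46,0),(-73,-46,0),(61,46,0),(61,-46,0),(39.7,37,110),(39.7,-37,110),(-48,37,22),(-48,-37,22)]:
            w=(W(p,(q[0]*1.,q[1],q[2])) if sg>0 else W([*(W(p,(-12,0,0))[:2]),p[2]+np.pi],q))
            u=proj("side",w);v=proj("top",w);print(nm,q,"C crop",np.round((u-[235,165])*8),"A crop",np.round((v-[160,180])*6))
E
python3 fit.py
```

```text
stand [447.3 286.7] 99.18 res px [[-0.5, -0.6], [-0.2, -0.7], [0.5, -0.1], [-0.1, -0.1], [0.4, 0.1], [0.8, -0.1], [0.5, -0.2], [0.5, -0.1], [-1.1, 0.5], [-0.2, -0.2], [-0.1, -0.2], [0.0, 0.0], [-0.1, 0.2], [-0.9, -0.8], [-0.1, -1.1], [-0.2, -0.3]]
stand top [446.8 287.1] 99.21 res px [[-0.7, -0.4], [-0.4, -0.6], [0.4, 0.1], [-0.2, 0.0], [0.3, 0.2], [0.7, -0.0], [0.3, -0.0], [0.3, 0.0], [-1.2, 0.7]]
stand side [448.  284.1] 99.34 res px [[0.0, 0.1], [0.1, 0.1], [0.2, 0.3], [0.1, 0.5], [-0.7, -0.4], [0.1, -0.9], [-0.0, -0.0]]
rack [ 457.  -362.1] 147.95 res px [[0.1, -0.2], [0.1, 0.0], [0.6, 0.0], [0.0, -0.2], [0.4, -0.4], [0.6, -0.5], [-0.2, 1.3], [-0.1, -0.6], [-0.2, -1.3], [-0.3, -2.3]]
rack top [ 456.3 -361. ] 147.66 res px [[-0.1, -0.1], [-0.2, 0.1], [0.2, 0.4], [-0.3, -0.0], [0.1, -0.1], [0.2, -0.2]]
rack side [ 457.4 -364.4] 147.78 res px [[-0.0, 2.1], [0.1, 0.3], [0.2, -0.6], [-0.2, -1.5]]
rest(high end right) [467.7  74.6] -58.81 res px [[-0.6, -4.6], [0.9, 41.0], [-0.6, -42.1], [0.4, 3.3]]
rest(high end right) [466.8  74.1] -58.66 res px [[-0.8, -4.6], [0.9, 41.1], [-0.7, -42
[... 411 characters left out ...]
21.  64.]
high right (39.7, -37, 110) C crop [374. 320.] A crop [695. 179.]
high right (-48, 37, 22) C crop [374. 358.] A crop [501. 168.]
high right (-48, -37, 22) C crop [238. 414.] A crop [570. 277.]
high left (-73, 46, 0) C crop [384. 584.] A crop [739. 191.]
high left (-73, -46, 0) C crop [555. 505.] A crop [654.  59.]
high left (61, 46, 0) C crop [186. 439.] A crop [544. 315.]
high left (61, -46, 0) C crop [353. 370.] A crop [460. 182.]
high left (39.7, 37, 110) C crop [232. 228.] A crop [551. 271.]
high left (39.7, -37, 110) C crop [373. 176.] A crop [478. 155.]
high left (-48, 37, 22) C crop [363. 503.] A crop [694. 197.]
high left (-48, -37, 22) C crop [501. 442.] A crop [624.  89.]
```

```bash
cat > rest.py <<'E'
from fit import *
t=np.load("top.npz")["P"];s=np.load("side.npz")["P"]
ims=[]
for hi in (1,0):
  z=0
  c=[A(465,210),A(540,70),A(660,312),A(738,172)]
  if hi: b=list(zip([(-73,-46,z),(-73,46,z),(61,-46,z),(61,46,z)],c)); p0=[450,90,-2]
  else: b=list(zip([(61,46,z),(61,-46,z),(-73,46,z),(-73,-46,z)],c)); p0=[450,90,1.1]
  p=fit(b,p0,"hi right" if hi else "hi left")
  a=crop(t,230,180,60,65,6);d=crop(s,245,180,70,65,6)
  Q=[(-73,46,0),(-73,-46,0),(61,-46,0),(61,46,0)];S=[(-48,37,22),(-48,-37,22),(39.7,-37,110),(39.7,37,110)]
  for L,col in((Q,(255,0,0)),(S,(0,200,0))):
    for n,im,o in(("top",a,(230,180)),("side",d,(245,180))):
      v=np.array([(proj(n,W(p,q))-o+.5)*6 for q in L]).astype(int);cv2.polylines(im,[v.reshape(-1,1,2)],True,col,1)
      cv2.circle(im,tuple(int(k) for k in v[0]),3,col,-1)
  ims.append(np.hstack([a,d]))
cv2.imwrite("pics/rest.png",cv2.resize(np.vstack(ims),(600,600)))
E
python3 rest.py
```

```text
hi right [459.6  74.6] -118.89 res px [[-0.5, -0.4], [-0.6, -0.3], [1.0, 0.4], [0.3, 0.3]]
hi left [465.4  85.1] 61.11 res px [[-0.5, -0.4], [-0.6, -0.3], [1.0, 0.4], [0.3, 0.3]]
```

View pics/rest.png

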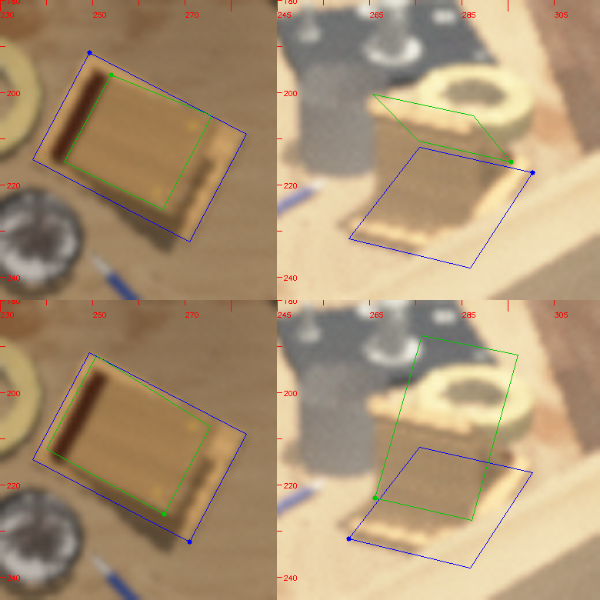

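```bash
cat > go.py <<'E'
import sys,numpy as np
from rig import observe
s=observe();R=s["tool_rot"];p=s["eef_pos"]
psi=np.degrees(np.arctan2(R[1,2],R[0,2]))
print("t %.2f"%s["clock"],"p",np.round(p,1),"psi %.2f"%psi,"q",np.round(s["q"],0),"F",np.round(s["ft_force"],1),"gap %.1f"%s["finger_gap"])
for a in sys.argv[1:]:
    v=[float(k) for k in a.split(",")]; t=np.array(v[:3]); d=t-p
    w=0 if len(v)<4 else (psi-v[3]+180)%360-180
    ps=np.radians(psi-w); ty=np.array([-np.sin(ps),np.cos(ps),0]);tz=np.array([np.cos(ps),np.sin(ps),0])
    # right-handed with x down: y = z x x
    ty=np.cross(tz,[0,0,-1.])
    print(a,"turn %.4f then dx %.4f dy %.4f dz %.4f"%(np.radians(w),-d[2]/1e3,d@ty/1e3,d@tz/1e3),"len %.0f"%np.linalg.norm(d)); p=t; psi-=w
E
python3 go.py 420,200,300,237.8 393.2,-420.9,260
```

```text
t 0.10 p [228.  581.4 240.5] psi -111.43 q [ 83.  22.   0.  -0. -68. -15.] F [-0.4 -0.4 -0. ] gap 86.7
420,200,300,237.8 turn 0.1880 then dx -0.0595 dy 0.3657 dz 0.2204 len 431
393.2,-420.9,260 turn 0.0000 then dx 0.0400 dy 0.3082 dz 0.5397 len 623
```

>>> {"op": "carry_out", "data": {"deltas": [{"dx":-0.0055,"dy":0.033,"dz":0.02,"turn":0.094},{"dx":-0.0055,"dy":0.033,"dz":0.02,"turn":0.094},{"dx":-0.0055,"dy":0.033,"dz":0.02},{"dx":-0.0055,"dy":0.033,"dz":0.02}], "fingers": 0.26}}

```text
invalid input at $.deltas[2]: expected keys dx, dy, dz, turn
```

>>> {"op": "carry_out", "data": {"deltas": [{"dx":-0.0055,"dy":0.033,"dz":0.02},{"dx":-0.0055,"dy":0.033,"dz":0.02},{"dx":-0.0055,"dy":0.033,"dz":0.02},{"dx":-0.0055,"dy":0.033,"dz":0.02}]}}

```text
invalid input at $.deltas[0]: expected keys dx, dy, dz, turn
```

>>> {"op": "carry_out", "data": {"deltas": [{"dx":-0.0055,"dy":0.033,"dz":0.02},{"dx":-0.0055,"dy":0.033,"dz":0.02},{"dx":-0.0055,"dy":0.033,"dz":0.02}]}}

```text
invalid input at $.deltas[0]: expected keys dx, dy, dz, turn
```

```bash
python3 go.py 393.2,-420.9,260,237.8
```

```text
t 0.10 p [228.  581.4 240.5] psi -111.43 q [ 83.  22.   0.  -0. -68. -15.] F [-0.4 -0.4 -0. ] gap 86.7
393.2,-420.9,260,237.8 turn 0.1880 then dx -0.0195 dy 0.6739 dz 0.7601 len 1016
```

>>> {"op": "carry_out", "data": {"deltas": [{"dx":-0.0055,"dy":0.033,"dz":0.02,"turn":0.094},{"dx":-0.0055,"dy":0.033,"dz":0.02,"turn":0.094},{"dx":-0.0055,"dy":0.033,"dz":0.02,"turn":0},{"dx":-0.0055,"dy":0.033,"dz":0.02,"turn":0},{"dx":-0.0055,"dy":0.033,"dz":0.02,"turn":0}], "fingers": 0.26}}

```text
clock: 0.52
eef_pos: [324.2, 413.0, 268.7]
tool_rot: [[-0.001, 0.846, -0.532], [-0.001, -0.532, -0.846], [-1.0, 0.0, 0.001]]
ft_force: [0.4, 0.8, 0.3]
finger_gap: 66.2
```

>>> {"op": "carry_out", "data": {"deltas": [{"dx":-0.0055,"dy":0.033,"dz":0.02,"turn":0},{"dx":-0.0055,"dy":0.033,"dz":0.02,"turn":0},{"dx":-0.0055,"dy":0.033,"dz":0.02,"turn":0},{"dx":-0.0055,"dy":0.033,"dz":0.02,"turn":0},{"dx":-0.0055,"dy":0.033,"dz":0.02,"turn":0}]}}

```text
clock: 0.93
eef_pos: [410.4, 240.4, 296.7]
tool_rot: [[-0.0, 0.847, -0.532], [-0.0, -0.532, -0.847], [-1.0, -0.0, 0.0]]
ft_force: [1.4, -0.0, -0.5]
finger_gap: 64.4
```

```bash
python3 go.py 393.2,-420.9,260,237.8
```

```text
t 0.93 p [410.4 240.4 296.7] psi -122.16 q [ 50.   5. -14.  -0. -71.   8.] F [ 1.4 -0.  -0.5] gap 64.4
393.2,-420.9,260,237.8 turn 0.0006 then dx 0.0367 dy 0.3379 dz 0.5687 len 663
```

>>> {"op": "carry_out", "data": {"deltas": [{"dx":0.002,"dy":0.02,"dz":0.0335,"turn":0},{"dx":0.002,"dy":0.02,"dz":0.0335,"turn":0},{"dx":0.002,"dy":0.02,"dz":0.0335,"turn":0},{"dx":0.002,"dy":0.02,"dz":0.0335,"turn":0},{"dx":0.002,"dy":0.02,"dz":0.0335,"turn":0}]}}

```text
clock: 1.35
eef_pos: [404.8, 45.5, 286.3]
tool_rot: [[-0.0, 0.847, -0.532], [0.0, -0.532, -0.847], [-1.0, -0.0, -0.0]]
ft_force: [1.3, 0.2, -0.3]
finger_gap: 64.6
```

>>> {"op": "carry_out", "data": {"deltas": [{"dx":0.002,"dy":0.02,"dz":0.0335,"turn":0},{"dx":0.002,"dy":0.02,"dz":0.0335,"turn":0},{"dx":0.002,"dy":0.02,"dz":0.0335,"turn":0},{"dx":0.002,"dy":0.02,"dz":0.0335,"turn":0},{"dx":0.002,"dy":0.02,"dz":0.0335,"turn":0}]}}

```text
clock: 1.77
eef_pos: [400.2, -149.5, 276.5]
tool_rot: [[0.0, 0.846, -0.533], [0.0, -0.533, -0.846], [-1.0, 0.0, -0.0]]
ft_force: [1.4, 0.5, -0.2]
finger_gap: 64.6
```

>>> {"op": "carry_out", "data": {"deltas": [{"dx":0.002,"dy":0.02,"dz":0.0335,"turn":0},{"dx":0.002,"dy":0.02,"dz":0.0335,"turn":0},{"dx":0.002,"dy":0.02,"dz":0.0335,"turn":0},{"dx":0.002,"dy":0.02,"dz":0.0335,"turn":0},{"dx":0.002,"dy":0.02,"dz":0.0335,"turn":0}]}}

```text
clock: 2.18
eef_pos: [395.7, -344.6, 266.1]
tool_rot: [[-0.0, 0.846, -0.533], [0.0, -0.533, -0.846], [-1.0, -0.001, -0.0]]
ft_force: [0.5, 0.5, 0.9]
finger_gap: 64.4
```

```bash
python3 go.py 393.2,-420.9,160,237.8 393.2,-420.9,102
```

```text
t 2.18 p [ 395.7 -344.6  266.1] psi -122.21 q [-23.  11. -11.  -0. -68.  81.] F [0.5 0.5 0.9] gap 64.4
393.2,-420.9,160,237.8 turn -0.0002 then dx 0.1061 dy 0.0386 dz 0.0659 len 131
393.2,-420.9,102 turn 0.0000 then dx 0.0580 dy 0.0000 dz 0.0000 len 58
```

>>> {"op": "carry_out", "data": {"deltas": [{"dx":0,"dy":0.0193,"dz":0.033,"turn":0},{"dx":0,"dy":0.0193,"dz":0.033,"turn":0},{"dx":0.034,"dy":0,"dz":0,"turn":0},{"dx":0.034,"dy":0,"dz":0,"turn":0},{"dx":0.034,"dy":0,"dz":0,"turn":0}]}}

```text
clock: 2.6
eef_pos: [393.4, -419.8, 163.0]
tool_rot: [[0.001, 0.845, -0.535], [0.0, -0.535, -0.845], [-1.0, 0.0, -0.0]]
ft_force: [0.4, -0.1, -0.1]
finger_gap: 64.9
```

```bash
python3 go.py 393.2,-420.9,102,237.8; cat > snap.py <<'E'
import sys
from h import *
from rig import read_camera
o=sys.argv[1];I=[]
for a in sys.argv[2:]:
    n,x,y,w,h,s=a.split(",");P=read_camera(n)["pixels"];np.save(f"{n}_last.npy",P);I.append(crop(P,int(x),int(y),int(w),int(h),int(s)))
m=max(i.shape[0] for i in I)
cv2.imwrite("pics/"+o,np.hstack([cv2.copyMakeBorder(i,0,m-i.shape[0],0,4,0) for i in I]))
E
python3 snap.py r1.png top,360,175,75,80,5 side,240,200,100,130,4
```

```text
t 2.60 p [ 393.4 -419.8  163. ] psi -122.31 q [-31.  21. -13.  -0. -56.  88.] F [ 0.4 -0.1 -0.1] gap 64.9
393.2,-420.9,102,237.8 turn -0.0020 then dx 0.0610 dy 0.0004 dz 0.0010 len 61
```

View pics/r1.png

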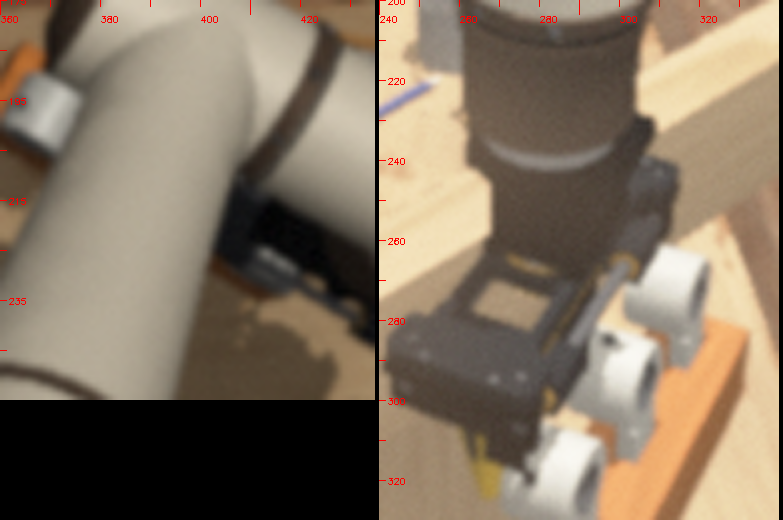

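>>> {"op": "carry_out", "data": {"deltas": [{"dx":0.012,"dy":0.0004,"dz":0.001,"turn":0},{"dx":0.007,"dy":0,"dz":0,"turn":0},{"dx":0.007,"dy":0,"dz":0,"turn":0},{"dx":0.007,"dy":0,"dz":0,"turn":0}]}}

```text
clock: 3.03
eef_pos: [394.5, -420.5, 132.5]
tool_rot: [[0.002, 0.847, -0.532], [-0.001, -0.532, -0.847], [-1.0, 0.002, 0.0]]
ft_force: [0.9, 0.0, 0.4]
finger_gap: 64.6
```

>>> {"op": "carry_out", "data": {"deltas": [{"dx":0.007,"dy":0,"dz":0,"turn":0},{"dx":0.007,"dy":0,"dz":0,"turn":0},{"dx":0.007,"dy":0,"dz":0,"turn":0},{"dx":0.007,"dy":0,"dz":0,"turn":0},{"dx":0,"dy":0,"dz":0,"turn":0}]}}

```text
clock: 3.45
eef_pos: [392.9, -419.5, 101.8]
tool_rot: [[-0.003, 0.846, -0.533], [0.002, -0.533, -0.846], [-1.0, -0.003, -0.0]]
ft_force: [-0.3, -0.1, 0.0]
finger_gap: 64.4
```

>>> {"op": "carry_out", "data": {"deltas": [{"dx":0,"dy":0,"dz":0,"turn":0},{"dx":0,"dy":0,"dz":0,"turn":0},{"dx":0,"dy":0,"dz":0,"turn":0}], "fingers": 1, "grip_force": 4}}

```text
clock: 3.7
eef_pos: [394.0, -420.5, 104.0]
tool_rot: [[0.001, 0.846, -0.533], [-0.001, -0.533, -0.846], [-1.0, 0.001, 0.0]]
ft_force: [0.0, 0.7, 0.8]
finger_gap: 51.6
```

>>> {"op": "carry_out", "data": {"deltas": [{"dx":0,"dy":0,"dz":0,"turn":0},{"dx":0,"dy":0,"dz":0,"turn":0},{"dx":0,"dy":0,"dz":0,"turn":0}]}}

```text
clock: 3.95
eef_pos: [394.0, -420.5, 104.0]
tool_rot: [[0.001, 0.846, -0.533], [-0.001, -0.533, -0.846], [-1.0, 0.001, 0.0]]
ft_force: [-0.2, -0.3, 0.1]
finger_gap: 51.9
```

>>> {"op": "carry_out", "data": {"deltas": [{"dx":0,"dy":0,"dz":0,"turn":0},{"dx":0,"dy":0,"dz":0,"turn":0},{"dx":-0.004,"dy":0,"dz":0,"turn":0},{"dx":-0.012,"dy":0,"dz":0,"turn":0},{"dx":-0.02,"dy":0,"dz":0,"turn":0}], "grip_force": 45}}

```text
clock: 4.37
eef_pos: [393.3, -419.2, 136.9]
tool_rot: [[-0.002, 0.846, -0.533], [0.003, -0.533, -0.846], [-1.0, -0.004, -0.001]]
ft_force: [1.7, -2.0, -4.9]
finger_gap: 50.9
```

>>> {"op": "carry_out", "data": {"deltas": [{"dx":-0.03,"dy":0,"dz":0,"turn":0},{"dx":-0.03,"dy":0,"dz":0,"turn":0},{"dx":-0.03,"dy":0,"dz":0,"turn":0},{"dx":-0.03,"dy":0,"dz":0,"turn":0},{"dx":-0.01,"dy":0,"dz":0,"turn":0}]}}

```text
clock: 4.78
eef_pos: [394.7, -420.8, 273.6]
tool_rot: [[0.005, 0.847, -0.532], [-0.004, -0.532, -0.847], [-1.0, 0.006, 0.0]]
ft_force: [0.5, -1.4, -2.4]
finger_gap: 51.3
```

>>> {"op": "carry_out", "data": {"deltas": [{"dx":0,"dy":0,"dz":0,"turn":0.1},{"dx":0,"dy":0,"dz":0,"turn":0.118},{"dx":0,"dy":0,"dz":0,"turn":0.118},{"dx":0,"dy":0,"dz":0,"turn":0.118},{"dx":0,"dy":0,"dz":0,"turn":0.118}]}}

```text
clock: 5.2
eef_pos: [392.9, -418.9, 267.0]
tool_rot: [[-0.003, 0.418, -0.909], [0.004, -0.909, -0.418], [-1.0, -0.005, 0.001]]
ft_force: [-0.1, -0.8, -3.4]
finger_gap: 50.6
```

>>> {"op": "carry_out", "data": {"deltas": [{"dx":0,"dy":0,"dz":0,"turn":0.118},{"dx":0,"dy":0,"dz":0,"turn":0.118},{"dx":0,"dy":0,"dz":0,"turn":0.118},{"dx":0,"dy":0,"dz":0,"turn":0.118},{"dx":0,"dy":0,"dz":0,"turn":0.118}]}}

```text
clock: 5.62
eef_pos: [393.0, -419.0, 266.9]
tool_rot: [[-0.003, -0.159, -0.987], [0.004, -0.987, 0.159], [-1.0, -0.004, 0.004]]
ft_force: [-0.6, 0.8, -4.4]
finger_gap: 50.9
```

>>> {"op": "carry_out", "data": {"deltas": [{"dx":0,"dy":0,"dz":0,"turn":0.118},{"dx":0,"dy":0,"dz":0,"turn":0.118},{"dx":0,"dy":0,"dz":0,"turn":0.115},{"dx":0,"dy":0,"dz":0,"turn":0}]}}

```text
clock: 5.95
eef_pos: [393.0, -419.0, 267.1]
tool_rot: [[-0.003, -0.485, -0.875], [0.004, -0.875, 0.485], [-1.0, -0.002, 0.005]]
ft_force: [0.2, 0.8, -3.5]
finger_gap: 51.1
```

```bash
python3 go.py 489.5,128.8,275,151.1 489.5,128.8,150
```

```text
t 5.95 p [ 393.  -419.   267.1] psi 150.99 q [-31.  16.  -4.  -0. -70.   2.] F [ 0.2  0.8 -3.5] gap 51.1
489.5,128.8,275,151.1 turn -0.0020 then dx -0.0079 dy -0.5263 dz 0.1803 len 556
489.5,128.8,150 turn 0.0000 then dx 0.1250 dy 0.0000 dz 0.0000 len 125
```

>>> {"op": "carry_out", "data": {"deltas": [{"dx":-0.0005,"dy":-0.0351,"dz":0.012,"turn":0},{"dx":-0.0005,"dy":-0.0351,"dz":0.012,"turn":0},{"dx":-0.0005,"dy":-0.0351,"dz":0.012,"turn":0},{"dx":-0.0005,"dy":-0.0351,"dz":0.012,"turn":0},{"dx":-0.0005,"dy":-0.0351,"dz":0.012,"turn":0}]}}

```text
clock: 6.37
eef_pos: [425.2, -235.5, 270.7]
tool_rot: [[-0.002, -0.481, -0.877], [0.002, -0.877, 0.481], [-1.0, -0.0, 0.003]]
ft_force: [1.1, 0.8, -4.0]
finger_gap: 51.1
```

>>> {"op": "carry_out", "data": {"deltas": [{"dx":-0.0005,"dy":-0.0351,"dz":0.012,"turn":0},{"dx":-0.0005,"dy":-0.0351,"dz":0.012,"turn":0},{"dx":-0.0005,"dy":-0.0351,"dz":0.012,"turn":0},{"dx":-0.0005,"dy":-0.0351,"dz":0.012,"turn":0},{"dx":-0.0005,"dy":-0.0351,"dz":0.012,"turn":0}]}}

```text
clock: 6.78
eef_pos: [457.2, -52.9, 273.5]
tool_rot: [[-0.002, -0.48, -0.877], [0.001, -0.877, 0.48], [-1.0, 0.0, 0.002]]
ft_force: [1.3, -0.4, -3.8]
finger_gap: 51.0
```

>>> {"op": "carry_out", "data": {"deltas": [{"dx":-0.0005,"dy":-0.0351,"dz":0.012,"turn":0},{"dx":-0.0005,"dy":-0.0351,"dz":0.012,"turn":0},{"dx":-0.0005,"dy":-0.0351,"dz":0.012,"turn":0},{"dx":-0.0005,"dy":-0.0351,"dz":0.012,"turn":0},{"dx":0,"dy":0,"dz":0,"turn":0}]}}

```text
clock: 7.2
eef_pos: [484.8, 96.6, 275.2]
tool_rot: [[0.0, -0.475, -0.88], [0.002, -0.88, 0.475], [-1.0, -0.002, 0.001]]
ft_force: [-0.6, -1.5, -4.0]
finger_gap: 51.1
```

```bash
python3 go.py 489.5,128.8,160,151.1
```

```text
t 7.20 p [484.8  96.6 275.2] psi 151.62 q [ 30.   8. -14.  -0. -68. -58.] F [-0.6 -1.5 -4. ] gap 51.1
489.5,128.8,160,151.1 turn 0.0090 then dx 0.1152 dy -0.0304 dz 0.0114 len 120
```

>>> {"op": "carry_out", "data": {"deltas": [{"dx":0,"dy":-0.0304,"dz":0.0114,"turn":0.009},{"dx":0.03,"dy":0,"dz":0,"turn":0},{"dx":0.035,"dy":0,"dz":0,"turn":0},{"dx":0.035,"dy":0,"dz":0,"turn":0},{"dx":0.015,"dy":0,"dz":0,"turn":0}]}}

```text
clock: 7.62
eef_pos: [484.7, 122.1, 155.9]
tool_rot: [[-0.01, -0.489, -0.872], [-0.003, -0.872, 0.489], [-1.0, 0.008, 0.007]]
ft_force: [-0.3, 0.2, -3.3]
finger_gap: 50.9
```

```bash
python3 go.py 489.5,128.8,160,151.1; python3 snap.py b1.png top,225,175,75,65,5 side,245,155,70,85,5
```

```text
t 7.62 p [484.7 122.1 155.9] psi 150.72 q [ 33.  15. -23.  -0. -52. -62.] F [-0.3  0.2 -3.3] gap 50.9
489.5,128.8,160,151.1 turn -0.0067 then dx -0.0041 dy -0.0082 dz -0.0009 len 9
```

View pics/b1.png

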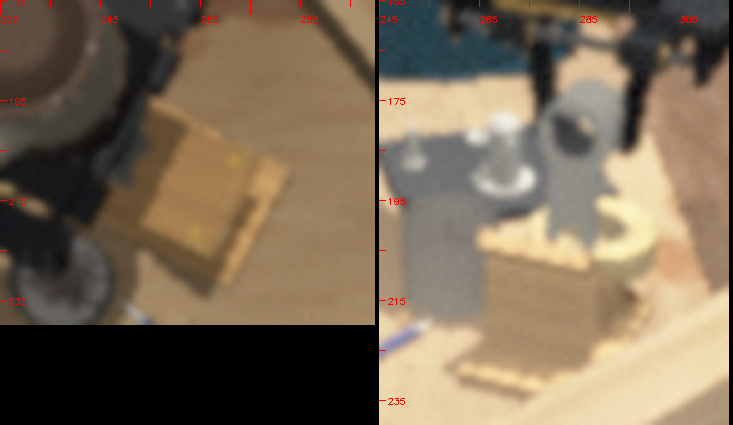

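```bash
python3 - <<'E'
from fit import *
p=[459.6,74.6,np.radians(-118.9)]
print([np.round(proj("side",W(p,q)),1) for q in[(39.7,37,110),(39.7,-37,110),(61,-46,0),(-48,0,22)]])
e=np.array([np.cos(p[2]),np.sin(p[2]),0])
for T in [np.array([484.7,122.1,155.9]),np.array([489.5,128.8,160])]:
    # lever origin: back face, tcp - 28*lever x ; lever x=-e
    print("bore back",np.round(proj("side",T+28*e+[0,0,-6]),1),"arm end",np.round(proj("side",T+28*e+[0,0,-98]),1))
    print("rest-frame", (T-[459.6,74.6,0])@e, (T-[459.6,74.6,0])@np.cross([0,0,1],e))
E
```

```text
[array([287.1, 204.5]), array([265.2, 199.8]), array([260.1, 231.3]), array([285.2, 212.3])]
bore back [283.5 182. ] arm end [282.8 206.4]
rest-frame -53.71495285220139 -0.9817535769121963
bore back [284.7 179.8] arm end [284.  204.2]
rest-frame -61.900320622725545 -0.017515815120625937
```

>>> {"op": "carry_out", "data": {"deltas": [{"dx":0,"dy":0,"dz":0,"turn":0},{"dx":0,"dy":0,"dz":0,"turn":0},{"dx":0,"dy":0,"dz":0,"turn":0}]}}

```text
clock: 7.97
eef_pos: [489.7, 123.9, 163.3]
tool_rot: [[0.003, -0.49, -0.872], [0.002, -0.872, 0.49], [-1.0, -0.003, -0.002]]
ft_force: [0.2, -0.0, -3.7]
finger_gap: 50.9
```

```bash
python3 go.py 489.5,128.8,140,151.1
```

```text
t 7.97 p [489.7 123.9 163.3] psi 150.66 q [ 33.  15. -23.   0. -52. -62.] F [ 0.2 -0.  -3.7] gap 50.9
489.5,128.8,140,151.1 turn -0.0078 then dx 0.0233 dy -0.0042 dz 0.0026 len 24
```

>>> {"op": "carry_out", "data": {"deltas": [{"dx":0.007,"dy":-0.0042,"dz":0.0026,"turn":-0.008},{"dx":0.007,"dy":0,"dz":0,"turn":0},{"dx":0.006,"dy":0,"dz":0,"turn":0},{"dx":0,"dy":0,"dz":0,"turn":0}]}}

```text
clock: 8.3
eef_pos: [487.3, 127.9, 139.9]
tool_rot: [[-0.003, -0.484, -0.875], [-0.001, -0.875, 0.484], [-1.0, 0.003, 0.002]]
ft_force: [-0.2, 0.1, -4.2]
finger_gap: 51.0
```

>>> {"op": "carry_out", "data": {"deltas": [{"dx":0.002,"dy":0,"dz":0,"turn":0},{"dx":0.002,"dy":0,"dz":0,"turn":0},{"dx":0,"dy":0,"dz":0,"turn":0}]}}

```text
clock: 8.55
eef_pos: [488.3, 128.2, 137.2]
tool_rot: [[-0.001, -0.484, -0.875], [-0.0, -0.875, 0.484], [-1.0, 0.001, 0.0]]
ft_force: [0.4, -0.6, -4.5]
finger_gap: 51.2
```

>>> {"op": "carry_out", "data": {"deltas": [{"dx":0.002,"dy":0,"dz":0,"turn":0},{"dx":0.002,"dy":0,"dz":0,"turn":0},{"dx":0,"dy":0,"dz":0,"turn":0}]}}

```text
clock: 8.8
eef_pos: [488.6, 128.4, 133.4]
tool_rot: [[0.0, -0.484, -0.875], [0.0, -0.875, 0.484], [-1.0, -0.0, -0.0]]
ft_force: [-0.3, 0.7, -3.1]
finger_gap: 51.2
```

>>> {"op": "carry_out", "data": {"deltas": [{"dx":0.002,"dy":0,"dz":0,"turn":0},{"dx":0,"dy":0,"dz":0,"turn":0},{"dx":0,"dy":0,"dz":0,"turn":0}]}}

```text
clock: 9.05
eef_pos: [489.2, 128.8, 132.0]
tool_rot: [[0.002, -0.483, -0.875], [0.001, -0.875, 0.483], [-1.0, -0.002, -0.001]]
ft_force: [1.3, 0.7, -1.9]
finger_gap: 50.9
```

>>> {"op": "carry_out", "data": {"deltas": [{"dx":0.002,"dy":0,"dz":0,"turn":0},{"dx":0,"dy":0,"dz":0,"turn":0},{"dx":0,"dy":0,"dz":0,"turn":0}]}}

```text
clock: 9.3
eef_pos: [489.9, 129.2, 130.5]
tool_rot: [[0.004, -0.483, -0.876], [0.002, -0.876, 0.483], [-1.0, -0.003, -0.002]]
ft_force: [2.5, 1.9, 1.5]
finger_gap: 51.1
```

>>> {"op": "carry_out", "data": {"deltas": [{"dx":0.002,"dy":0,"dz":0,"turn":0},{"dx":0,"dy":0,"dz":0,"turn":0},{"dx":0,"dy":0,"dz":0,"turn":0}]}}

```text
clock: 9.55
eef_pos: [490.6, 129.7, 129.3]
tool_rot: [[0.006, -0.483, -0.876], [0.003, -0.876, 0.483], [-1.0, -0.005, -0.004]]
ft_force: [3.1, 3.3, 5.6]
finger_gap: 50.9
```

>>> {"op": "carry_out", "data": {"deltas": [{"dx":0,"dy":0,"dz":0,"turn":0},{"dx":-0.001,"dy":0.006,"dz":0,"turn":0},{"dx":-0.001,"dy":0.006,"dz":0,"turn":0},{"dx":-0.001,"dy":0.006,"dz":0,"turn":0},{"dx":-0.0005,"dy":0.006,"dz":0,"turn":0}], "grip_force": 12}}

```text
clock: 9.97
eef_pos: [474.5, 105.6, 129.7]
tool_rot: [[-0.005, -0.485, -0.875], [-0.002, -0.875, 0.485], [-1.0, 0.004, 0.003]]
ft_force: [0.6, 0.4, -3.2]
finger_gap: 51.6
```

```bash
python3 go.py
```

```text
t 9.97 p [474.5 105.6 129.7] psi 150.99 q [ 32.  16. -27.  -0. -47. -61.] F [ 0.6  0.4 -3.2] gap 51.6
```

>>> {"op": "carry_out", "data": {"deltas": [{"dx":0.0005,"dy":0.006,"dz":0,"turn":0},{"dx":0.0005,"dy":0.006,"dz":0,"turn":0},{"dx":0.0008,"dy":0.006,"dz":0,"turn":0},{"dx":0.001,"dy":0.006,"dz":0,"turn":0}]}}

```text
clock: 10.3
eef_pos: [464.6, 85.6, 127.9]
tool_rot: [[-0.001, -0.484, -0.875], [-0.0, -0.875, 0.484], [-1.0, 0.001, 0.001]]
ft_force: [0.0, 0.9, -3.5]
finger_gap: 51.8
```

>>> {"op": "carry_out", "data": {"deltas": [{"dx":0.0015,"dy":0.006,"dz":0,"turn":0},{"dx":0.002,"dy":0.006,"dz":0,"turn":0},{"dx":0.002,"dy":0.006,"dz":0,"turn":0},{"dx":0,"dy":0,"dz":0,"turn":0}]}}

```text
clock: 10.63
eef_pos: [455.5, 69.5, 122.3]
tool_rot: [[-0.001, -0.485, -0.875], [-0.001, -0.875, 0.485], [-1.0, 0.001, 0.001]]
ft_force: [-0.2, 1.8, -2.4]
finger_gap: 51.9
```

```bash
python3 go.py;  python3 snap.py b2.png top,225,175,75,65,5 side,245,155,70,85,5
```

```text
t 10.63 p [455.5  69.5 122.3] psi 151.02 q [ 29.  14. -31.  -0. -45. -58.] F [-0.2  1.8 -2.4] gap 51.9
```

View pics/b2.png

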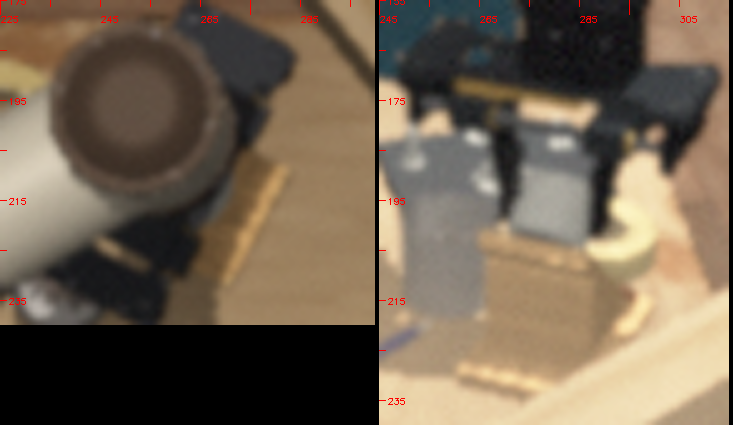

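>>> {"op": "carry_out", "data": {"deltas": [{"dx":0.001,"dy":0.001,"dz":0,"turn":0},{"dx":0.001,"dy":0.001,"dz":0,"turn":0},{"dx":0,"dy":0,"dz":0,"turn":0}], "grip_force": 8}}

```text
clock: 10.98
eef_pos: [455.7, 68.9, 120.7]
tool_rot: [[0.0, -0.484, -0.875], [0.0, -0.875, 0.484], [-1.0, -0.0, -0.0]]
ft_force: [0.5, 1.3, -2.8]
finger_gap: 51.6
```

>>> {"op": "carry_out", "data": {"deltas": [{"dx":0.002,"dy":-0.002,"dz":0,"turn":0},{"dx":0.002,"dy":-0.002,"dz":0,"turn":0},{"dx":0,"dy":0,"dz":0,"turn":0}]}}

```text
clock: 11.23
eef_pos: [457.7, 72.7, 116.4]
tool_rot: [[-0.0, -0.484, -0.875], [0.0, -0.875, 0.484], [-1.0, 0.0, 0.0]]
ft_force: [0.0, 1.2, -2.8]
finger_gap: 51.8
```

>>> {"op": "carry_out", "data": {"deltas": [{"dx":0.002,"dy":-0.002,"dz":0,"turn":0},{"dx":0.002,"dy":-0.002,"dz":0,"turn":0},{"dx":0,"dy":0,"dz":0,"turn":0}]}}

```text
clock: 11.48
eef_pos: [459.1, 75.6, 112.6]
tool_rot: [[-0.001, -0.483, -0.875], [-0.001, -0.875, 0.483], [-1.0, 0.002, 0.001]]
ft_force: [-1.2, -1.5, -0.0]
finger_gap: 51.8
```

```bash
python3 go.py
```

```text
t 11.48 p [459.1  75.6 112.6] psi 151.09 q [ 29.  15. -31.   0. -44. -58.] F [-1.2 -1.5 -0. ] gap 51.8
```

>>> {"op": "carry_out", "data": {"deltas": [{"dx":0.0005,"dy":-0.0005,"dz":0,"turn":0},{"dx":0,"dy":0,"dz":0,"turn":0},{"dx":0,"dy":0,"dz":0,"turn":0},{"dx":0,"dy":0,"dz":0,"turn":0}], "fingers": 0.26}}

```text
clock: 11.82
eef_pos: [460.0, 76.5, 112.6]
tool_rot: [[0.001, -0.484, -0.875], [0.0, -0.875, 0.484], [-1.0, -0.001, -0.001]]
ft_force: [-0.3, 0.1, 0.1]
finger_gap: 62.7
```

>>> {"op": "carry_out", "data": {"deltas": [{"dx":-0.02,"dy":0,"dz":0,"turn":0},{"dx":-0.03,"dy":0,"dz":0,"turn":0},{"dx":-0.03,"dy":0,"dz":0,"turn":0},{"dx":0,"dy":0,"dz":0,"turn":0},{"dx":0,"dy":0,"dz":0,"turn":0}]}}

```text
clock: 12.23
eef_pos: [460.7, 76.8, 194.2]
tool_rot: [[0.005, -0.484, -0.875], [0.003, -0.875, 0.484], [-1.0, -0.005, -0.003]]
ft_force: [-0.5, -0.4, -0.5]
finger_gap: 64.5
```

```bash
python3 go.py;  python3 snap.py b3.png top,225,175,75,65,5 side,245,155,70,85,5
```

```text
t 12.23 p [460.7  76.8 194.2] psi 151.07 q [ 29.   9. -25.   0. -56. -58.] F [-0.5 -0.4 -0.5] gap 64.5
```

View pics/b3.png

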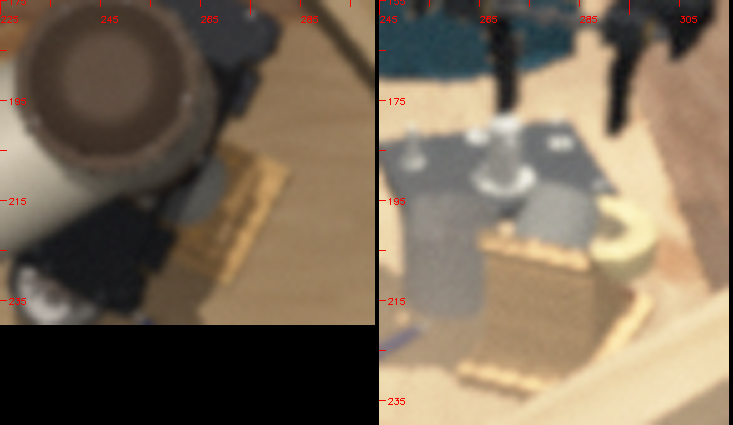

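>>> {"op": "carry_out", "data": {"deltas": [{"dx":0.03,"dy":0,"dz":0,"turn":0},{"dx":0.03,"dy":0,"dz":0,"turn":0},{"dx":0.01,"dy":0,"dz":0,"turn":0},{"dx":0.01,"dy":0,"dz":0,"turn":0},{"dx":0,"dy":0,"dz":0,"turn":0}]}}

```text
clock: 12.75
eef_pos: [457.4, 75.1, 109.0]
tool_rot: [[-0.007, -0.484, -0.875], [-0.003, -0.875, 0.484], [-1.0, 0.006, 0.005]]
ft_force: [0.2, 0.2, -0.1]
finger_gap: 64.1
```

>>> {"op": "carry_out", "data": {"deltas": [{"dx":0,"dy":0,"dz":0,"turn":0},{"dx":0,"dy":0,"dz":0,"turn":0},{"dx":0,"dy":0,"dz":0,"turn":0},{"dx":0,"dy":0,"dz":0,"turn":0},{"dx":0,"dy":0,"dz":0,"turn":0}], "fingers": 1, "grip_force": 6}}

```text
clock: 13.17
eef_pos: [459.8, 76.4, 112.7]
tool_rot: [[0.001, -0.484, -0.875], [0.001, -0.875, 0.484], [-1.0, -0.001, -0.001]]
ft_force: [0.1, 0.6, -0.9]
finger_gap: 51.3
```

>>> {"op": "carry_out", "data": {"deltas": [{"dx":0,"dy":0,"dz":0,"turn":0},{"dx":0,"dy":0,"dz":0,"turn":0},{"dx":0,"dy":0,"dz":0,"turn":0}], "grip_force": 45}}

```text
clock: 13.42
eef_pos: [459.8, 76.4, 112.7]
tool_rot: [[0.001, -0.484, -0.875], [0.0, -0.875, 0.484], [-1.0, -0.001, -0.0]]
ft_force: [-1.9, 0.8, 2.9]
finger_gap: 51.1
```

```bash
python3 go.py
```

```text
t 13.42 p [459.8  76.4 112.7] psi 151.07 q [ 29.  15. -31.   0. -43. -58.] F [-1.9  0.8  2.9] gap 51.1
```

>>> {"op": "carry_out", "data": {"deltas": [{"dx":-0.0035,"dy":-0.0035,"dz":0,"turn":0},{"dx":-0.016,"dy":0.016,"dz":0,"turn":0},{"dx":-0.016,"dy":0.016,"dz":0,"turn":0},{"dx":-0.016,"dy":0.016,"dz":0,"turn":0},{"dx":-0.016,"dy":0.016,"dz":0,"turn":0}]}}

```text
clock: 13.83
eef_pos: [429.2, 22.7, 179.6]
tool_rot: [[-0.002, -0.484, -0.875], [-0.001, -0.875, 0.484], [-1.0, 0.002, 0.002]]
ft_force: [0.5, 0.0, -4.4]
finger_gap: 51.1
```

>>> {"op": "carry_out", "data": {"deltas": [{"dx":0.0015,"dy":0.0015,"dz":0,"turn":0},{"dx":0,"dy":0,"dz":0,"turn":0},{"dx":0,"dy":0,"dz":0,"turn":0}]}}

```text
clock: 14.08
eef_pos: [429.2, 22.0, 177.3]
tool_rot: [[-0.002, -0.484, -0.875], [-0.0, -0.875, 0.484], [-1.0, 0.001, 0.001]]
ft_force: [0.9, -0.6, -3.8]
finger_gap: 51.2
```

>>> {"op": "carry_out", "data": {"deltas": [{"dx":0.0015,"dy":0.0015,"dz":0,"turn":0},{"dx":0,"dy":0,"dz":0,"turn":0},{"dx":0,"dy":0,"dz":0,"turn":0}]}}

```text
clock: 14.33
eef_pos: [429.1, 21.1, 176.0]
tool_rot: [[-0.001, -0.483, -0.875], [-0.0, -0.875, 0.483], [-1.0, 0.001, 0.001]]
ft_force: [-0.3, -0.3, -3.3]
finger_gap: 51.2
```

>>> {"op": "carry_out", "data": {"deltas": [{"dx":0.001,"dy":0.001,"dz":0,"turn":0},{"dx":0,"dy":0,"dz":0,"turn":0},{"dx":0,"dy":0,"dz":0,"turn":0}]}}

```text
clock: 14.58
eef_pos: [429.0, 20.4, 175.8]
tool_rot: [[0.001, -0.484, -0.875], [0.001, -0.875, 0.484], [-1.0, -0.001, -0.001]]
ft_force: [1.2, 2.4, -3.0]
finger_gap: 51.6
```

```bash
python3 go.py
```

```text
t 14.58 p [429.   20.4 175.8] psi 151.07 q [ 25.   7. -31.  -0. -52. -53.] F [ 1.2  2.4 -3. ] gap 51.6
```

>>> {"op": "carry_out", "data": {"deltas": [{"dx":0,"dy":0,"dz":0,"turn":0},{"dx":0.0026,"dy":0.0056,"dz":0,"turn":0},{"dx":0.0026,"dy":0.0056,"dz":0,"turn":0},{"dx":0,"dy":0,"dz":0,"turn":0}], "grip_force": 12}}

```text
clock: 14.92
eef_pos: [422.1, 9.0, 170.0]
tool_rot: [[-0.001, -0.485, -0.875], [-0.001, -0.875, 0.485], [-1.0, 0.001, 0.001]]
ft_force: [1.4, 1.2, -2.7]
finger_gap: 51.6
```

>>> {"op": "carry_out", "data": {"deltas": [{"dx":0.0037,"dy":0.0052,"dz":0,"turn":0},{"dx":0.0038,"dy":0.0053,"dz":0,"turn":0},{"dx":0,"dy":0,"dz":0,"turn":0}]}}

```text
clock: 15.17
eef_pos: [416.8, -0.2, 162.2]
tool_rot: [[-0.002, -0.485, -0.875], [-0.001, -0.875, 0.485], [-1.0, 0.001, 0.001]]
ft_force: [0.6, -0.1, -2.7]
finger_gap: 51.6
```

```bash
python3 go.py; python3 - <<'E'
from rig import observe
print(observe()["wrist_torque"])
E
```

```text
t 15.17 p [ 4.168e+02 -2.000e-01  1.622e+02] psi 151.00 q [ 23.   6. -34.  -0. -50. -52.] F [ 0.6 -0.1 -2.7] gap 51.6
[ 0.35219024 -0.24965058 -0.04016328]
```

>>> {"op": "carry_out", "data": {"deltas": [{"dx":0.0047,"dy":0.0043,"dz":0,"turn":0},{"dx":0.0048,"dy":0.0044,"dz":0,"turn":0},{"dx":0,"dy":0,"dz":0,"turn":0}]}}

```text
clock: 15.42
eef_pos: [412.6, -7.6, 152.5]
tool_rot: [[-0.002, -0.485, -0.875], [-0.001, -0.875, 0.485], [-1.0, 0.002, 0.002]]
ft_force: [0.9, 1.1, -2.7]
finger_gap: 51.6
```

>>> {"op": "carry_out", "data": {"deltas": [{"dx":0.0053,"dy":0.0032,"dz":0,"turn":0},{"dx":0.0045,"dy":0.0032,"dz":0,"turn":0},{"dx":0,"dy":0,"dz":0,"turn":0},{"dx":0,"dy":0,"dz":0,"turn":0}]}}

```text
clock: 15.75
eef_pos: [410.0, -12.8, 143.2]
tool_rot: [[-0.002, -0.484, -0.875], [-0.001, -0.875, 0.484], [-1.0, 0.002, 0.001]]
ft_force: [-0.4, -0.8, -2.6]
finger_gap: 51.5
```

```bash
python3 go.py; python3 - <<'E'
from rig import observe
print(observe()["wrist_torque"])
E
python3 snap.py l1.png top,235,165,95,70,4 side,215,120,130,120,3
```

```text
t 15.75 p [410.  -12.8 143.2] psi 151.05 q [ 21.   7. -36.  -0. -47. -50.] F [-0.4 -0.8 -2.6] gap 51.5
[0.06508641 0.03691516 0.02612913]
```

>>> {"op": "carry_out", "data": {"deltas": [{"dx":0,"dy":0,"dz":0,"turn":0},{"dx":0,"dy":0,"dz":0,"turn":0},{"dx":-0.006,"dy":0,"dz":0,"turn":0},{"dx":-0.015,"dy":0,"dz":0,"turn":0},{"dx":-0.02,"dy":0,"dz":0,"turn":0}], "grip_force": 50}}

```text
clock: 16.27
eef_pos: [409.4, -12.7, 184.3]
tool_rot: [[-0.004, -0.484, -0.875], [-0.001, -0.875, 0.484], [-1.0, 0.003, 0.003]]
ft_force: [0.7, -0.3, -4.8]
finger_gap: 51.3
```

>>> {"op": "carry_out", "data": {"deltas": [{"dx":-0.02,"dy":0,"dz":0,"turn":0},{"dx":-0.02,"dy":0,"dz":0,"turn":-0.1},{"dx":0,"dy":0,"dz":0,"turn":-0.12},{"dx":0,"dy":0,"dz":0,"turn":-0.12},{"dx":0,"dy":0,"dz":0,"turn":-0.12}]}}

```text
clock: 16.68
eef_pos: [410.5, -12.3, 225.5]
tool_rot: [[0.001, -0.039, -0.999], [0.001, -0.999, 0.039], [-1.0, -0.001, -0.001]]
ft_force: [-0.3, -0.9, -3.7]
finger_gap: 51.1
```

>>> {"op": "carry_out", "data": {"deltas": [{"dx":0,"dy":0,"dz":0,"turn":-0.12},{"dx":0,"dy":0,"dz":0,"turn":-0.12},{"dx":0,"dy":0,"dz":0,"turn":-0.12},{"dx":0,"dy":0,"dz":0,"turn":-0.12},{"dx":0,"dy":0,"dz":0,"turn":-0.12}]}}

```text
clock: 17.1
eef_pos: [410.5, -12.4, 225.1]
tool_rot: [[0.0, 0.532, -0.847], [0.0, -0.847, -0.532], [-1.0, -0.0, -0.0]]
ft_force: [-0.5, 0.5, -3.6]
finger_gap: 51.1
```

>>> {"op": "carry_out", "data": {"deltas": [{"dx":0,"dy":0,"dz":0,"turn":-0.12},{"dx":0,"dy":0,"dz":0,"turn":-0.12},{"dx":0,"dy":0,"dz":0,"turn":-0.12},{"dx":0,"dy":0,"dz":0,"turn":-0.118},{"dx":0,"dy":0,"dz":0,"turn":0}]}}

```text
clock: 17.52
eef_pos: [410.5, -12.4, 225.1]
tool_rot: [[0.0, 0.86, -0.51], [0.0, -0.51, -0.86], [-1.0, 0.0, -0.0]]
ft_force: [0.3, 0.4, -4.7]
finger_gap: 51.0
```

```bash
python3 go.py 447.2,286.4,225,239.2
```

```text
t 17.52 p [410.5 -12.4 225.1] psi -120.70 q [ 21.   1. -29.  -0. -60.  38.] F [ 0.3  0.4 -4.7] gap 51.0
447.2,286.4,225,239.2 turn 0.0018 then dx 0.0001 dy -0.1215 dz -0.2754 len 301
```

>>> {"op": "carry_out", "data": {"deltas": [{"dx":0,"dy":-0.0135,"dz":-0.0306,"turn":0},{"dx":0,"dy":-0.0135,"dz":-0.0306,"turn":0},{"dx":0,"dy":-0.0135,"dz":-0.0306,"turn":0},{"dx":0,"dy":-0.0135,"dz":-0.0306,"turn":0},{"dx":0,"dy":-0.0135,"dz":-0.0306,"turn":0}]}}

```text
clock: 17.93
eef_pos: [430.9, 155.1, 225.1]
tool_rot: [[0.0, 0.857, -0.515], [0.0, -0.515, -0.857], [-1.0, 0.0, -0.0]]
ft_force: [1.0, 0.2, -3.8]
finger_gap: 51.3
```

>>> {"op": "carry_out", "data": {"deltas": [{"dx":0,"dy":-0.0135,"dz":-0.0306,"turn":0},{"dx":0,"dy":-0.0135,"dz":-0.0306,"turn":0},{"dx":0,"dy":-0.0135,"dz":-0.0306,"turn":0},{"dx":0,"dy":-0.0135,"dz":-0.0306,"turn":0},{"dx":0.01,"dy":0,"dz":0,"turn":0}]}}

```text
clock: 18.35
eef_pos: [449.9, 292.9, 216.5]
tool_rot: [[0.007, 0.86, -0.511], [0.006, -0.511, -0.86], [-1.0, 0.003, -0.008]]
ft_force: [0.3, -0.3, -3.4]
finger_gap: 50.9
```

>>> {"op": "carry_out", "data": {"deltas": [{"dx":0.03,"dy":0,"dz":0,"turn":0},{"dx":0.03,"dy":0,"dz":0,"turn":0},{"dx":0.02,"dy":0,"dz":0,"turn":0},{"dx":0,"dy":0,"dz":0,"turn":0},{"dx":0,"dy":0,"dz":0,"turn":0}]}}

```text
clock: 18.77
eef_pos: [447.3, 285.9, 134.2]
tool_rot: [[-0.001, 0.858, -0.513], [-0.002, -0.513, -0.858], [-1.0, 0.0, 0.003]]
ft_force: [0.3, 0.4, -3.6]
finger_gap: 51.4
```

```bash
python3 go.py 447.2,286.4,115,239.2; python3 snap.py s1.png side,235,125,85,75,9; python3 - <<'E'
from fit import *
from rig import observe
T=observe()["eef_pos"]
for n,q in [("back c",[0,0,-34]),("top c",[0,0,6])]: print(n,proj("side",T+q))
d=np.radians(149.2);a=np.array([np.cos(d),np.sin(d),0])
print("arm end",proj("side",T+[0,0,-34]+92*a),"shaft top",proj("side",[447.3,286.7,68]),"pin top",proj("side",[447.3+78*a[0],286.7+78*a[1],44]))
E
```

```text
t 18.77 p [447.3 285.9 134.2] psi -120.89 q [ 50.  19. -21.   0. -50.   9.] F [ 0.3  0.4 -3.6] gap 51.4
447.2,286.4,115,239.2 turn -0.0016 then dx 0.0192 dy -0.0003 dz -0.0004 len 19
back c [269.8823852  170.15862309]
top c [269.93414536 160.2268858 ]
arm end [247.67994318 165.57201434] shaft top [269.6002881  178.34530107] pin top [251.07145306 179.96897405]
```

View pics/s1.png

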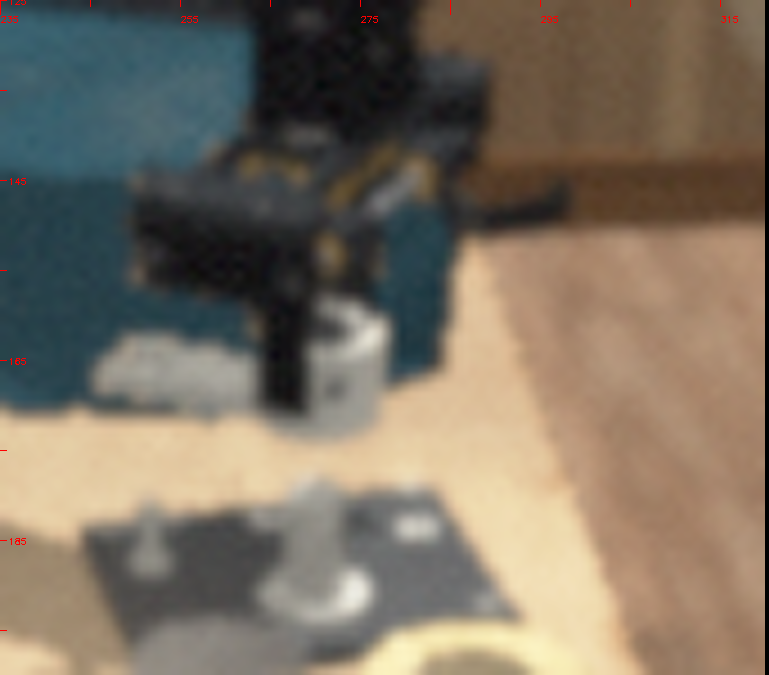

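>>> {"op": "carry_out", "data": {"deltas": [{"dx":0.01,"dy":-0.0015,"dz":0,"turn":0},{"dx":0.01,"dy":0,"dz":0,"turn":0},{"dx":0.007,"dy":0,"dz":0,"turn":0},{"dx":0,"dy":0,"dz":0,"turn":0}], "grip_force": 40}}

```text
clock: 19.15
eef_pos: [445.1, 286.2, 106.2]
tool_rot: [[-0.003, 0.858, -0.513], [-0.002, -0.513, -0.858], [-1.0, -0.001, 0.003]]
ft_force: [-0.0, -0.2, -4.7]
finger_gap: 51.4
```

>>> {"op": "carry_out", "data": {"deltas": [{"dx":0.002,"dy":0,"dz":0,"turn":0},{"dx":0.002,"dy":0,"dz":0,"turn":0},{"dx":0,"dy":0,"dz":0,"turn":0},{"dx":0,"dy":0,"dz":0,"turn":0}]}}

```text
clock: 19.48
eef_pos: [446.2, 287.2, 103.9]
tool_rot: [[0.0, 0.859, -0.512], [0.0, -0.512, -0.859], [-1.0, 0.0, -0.0]]
ft_force: [-0.1, -0.2, -4.1]
finger_gap: 50.9
```

>>> {"op": "carry_out", "data": {"deltas": [{"dx":0.002,"dy":0,"dz":0,"turn":0},{"dx":0.002,"dy":0,"dz":0,"turn":0},{"dx":0,"dy":0,"dz":0,"turn":0},{"dx":0,"dy":0,"dz":0,"turn":0}]}}

```text
clock: 19.82
eef_pos: [446.0, 287.0, 99.6]
tool_rot: [[-0.0, 0.859, -0.512], [-0.0, -0.512, -0.859], [-1.0, -0.0, 0.0]]
ft_force: [0.1, -0.1, -4.7]
finger_gap: 51.3
```

>>> {"op": "carry_out", "data": {"deltas": [{"dx":0.002,"dy":0,"dz":0,"turn":0},{"dx":0.002,"dy":0,"dz":0,"turn":0},{"dx":0,"dy":0,"dz":0,"turn":0},{"dx":0,"dy":0,"dz":0,"turn":0}]}}

```text
clock: 20.15
eef_pos: [446.0, 287.0, 95.5]
tool_rot: [[-0.0, 0.859, -0.512], [-0.0, -0.512, -0.859], [-1.0, -0.0, 0.001]]
ft_force: [0.2, 0.1, -4.3]
finger_gap: 51.1
```

>>> {"op": "carry_out", "data": {"deltas": [{"dx":0.002,"dy":0,"dz":0,"turn":0},{"dx":0.002,"dy":0,"dz":0,"turn":0},{"dx":0,"dy":0,"dz":0,"turn":0},{"dx":0,"dy":0,"dz":0,"turn":0}]}}

```text
clock: 20.48
eef_pos: [446.0, 287.0, 91.6]
tool_rot: [[-0.0, 0.859, -0.512], [-0.0, -0.512, -0.859], [-1.0, -0.0, 0.0]]
ft_force: [0.1, 0.3, -3.9]
finger_gap: 50.9
```

```bash
python3 go.py; python3 -c "
from rig import observe;print(observe()['wrist_torque'])"
```

```text
t 20.48 p [446.  287.   91.6] psi -120.81 q [ 50.  22. -24.  -0. -44.   9.] F [ 0.1  0.3 -3.9] gap 50.9
[ 0.03996168 -0.04476029  0.02662156]
```

>>> {"op": "carry_out", "data": {"deltas": [{"dx":0.0015,"dy":0,"dz":0,"turn":0},{"dx":0.0015,"dy":0,"dz":0,"turn":0},{"dx":0,"dy":0,"dz":0,"turn":0},{"dx":0,"dy":0,"dz":0,"turn":0}]}}

```text
clock: 20.82
eef_pos: [446.0, 287.0, 88.6]
tool_rot: [[-0.0, 0.859, -0.512], [-0.0, -0.512, -0.859], [-1.0, -0.0, 0.0]]
ft_force: [0.1, 0.1, -3.1]
finger_gap: 51.2
```

>>> {"op": "carry_out", "data": {"deltas": [{"dx":0.0015,"dy":0,"dz":0,"turn":0},{"dx":0.0015,"dy":0,"dz":0,"turn":0},{"dx":0,"dy":0,"dz":0,"turn":0},{"dx":0,"dy":0,"dz":0,"turn":0}]}}

```text
clock: 21.15
eef_pos: [446.0, 287.0, 85.6]
tool_rot: [[-0.0, 0.859, -0.512], [-0.0, -0.512, -0.859], [-1.0, -0.0, 0.0]]
ft_force: [0.4, -0.1, -3.7]
finger_gap: 51.3
```

>>> {"op": "carry_out", "data": {"deltas": [{"dx":0.002,"dy":0,"dz":0,"turn":0},{"dx":0.002,"dy":0,"dz":0,"turn":0},{"dx":0.002,"dy":0,"dz":0,"turn":0},{"dx":0,"dy":0,"dz":0,"turn":0}]}}

```text
clock: 21.48
eef_pos: [445.8, 286.8, 79.2]
tool_rot: [[-0.001, 0.859, -0.512], [-0.001, -0.512, -0.859], [-1.0, -0.0, 0.001]]
ft_force: [0.2, 0.0, -3.3]
finger_gap: 51.4
```

>>> {"op": "carry_out", "data": {"deltas": [{"dx":0.002,"dy":0,"dz":0,"turn":0},{"dx":0.002,"dy":0,"dz":0,"turn":0},{"dx":0.002,"dy":0,"dz":0,"turn":0},{"dx":0,"dy":0,"dz":0,"turn":0}]}}

```text
clock: 21.82
eef_pos: [445.9, 286.9, 73.2]
tool_rot: [[-0.001, 0.859, -0.512], [-0.001, -0.512, -0.859], [-1.0, -0.0, 0.001]]
ft_force: [0.1, -0.8, -4.4]
finger_gap: 51.3
```

>>> {"op": "carry_out", "data": {"deltas": [{"dx":0.002,"dy":0,"dz":0,"turn":0},{"dx":0.002,"dy":0,"dz":0,"turn":0},{"dx":0.002,"dy":0,"dz":0,"turn":0},{"dx":0,"dy":0,"dz":0,"turn":0}]}}

```text
clock: 22.15
eef_pos: [445.8, 286.9, 67.3]
tool_rot: [[-0.001, 0.859, -0.512], [-0.001, -0.512, -0.859], [-1.0, -0.0, 0.001]]
ft_force: [-0.0, -0.7, -3.0]
finger_gap: 51.0
```

>>> {"op": "carry_out", "data": {"deltas": [{"dx":0.002,"dy":0,"dz":0,"turn":0},{"dx":0.002,"dy":0,"dz":0,"turn":0},{"dx":0.002,"dy":0,"dz":0,"turn":0},{"dx":0,"dy":0,"dz":0,"turn":0}]}}

```text
clock: 22.48
eef_pos: [445.8, 286.9, 61.3]
tool_rot: [[-0.001, 0.859, -0.512], [-0.001, -0.512, -0.859], [-1.0, -0.0, 0.001]]
ft_force: [0.6, 0.8, -4.4]
finger_gap: 51.0
```

>>> {"op": "carry_out", "data": {"deltas": [{"dx":0.002,"dy":0,"dz":0,"turn":0},{"dx":0.002,"dy":0,"dz":0,"turn":0},{"dx":0.002,"dy":0,"dz":0,"turn":0},{"dx":0,"dy":0,"dz":0,"turn":0}]}}

```text
clock: 22.82
eef_pos: [445.8, 286.9, 55.3]
tool_rot: [[-0.001, 0.859, -0.512], [-0.001, -0.512, -0.859], [-1.0, -0.0, 0.001]]
ft_force: [-0.7, -0.2, -4.6]
finger_gap: 51.6
```

>>> {"op": "carry_out", "data": {"deltas": [{"dx":0.0015,"dy":0,"dz":0,"turn":0},{"dx":0.0015,"dy":0,"dz":0,"turn":0},{"dx":0,"dy":0,"dz":0,"turn":0},{"dx":0,"dy":0,"dz":0,"turn":0}]}}

```text
clock: 23.15
eef_pos: [446.1, 287.1, 52.7]
tool_rot: [[-0.0, 0.859, -0.512], [-0.0, -0.512, -0.859], [-1.0, -0.0, 0.0]]
ft_force: [0.0, 0.8, -3.2]
finger_gap: 51.0
```

Close to the seat; feel for it in 1 mm steps.

>>> {"op": "carry_out", "data": {"deltas": [{"dx":0.001,"dy":0,"dz":0,"turn":0},{"dx":0,"dy":0,"dz":0,"turn":0},{"dx":0,"dy":0,"dz":0,"turn":0}]}}

```text
clock: 23.4
eef_pos: [446.2, 287.3, 52.1]
tool_rot: [[0.0, 0.859, -0.512], [0.0, -0.512, -0.859], [-1.0, 0.0, -0.001]]
ft_force: [-1.8, 0.5, -1.5]
finger_gap: 50.9
```

>>> {"op": "carry_out", "data": {"deltas": [{"dx":0.001,"dy":0,"dz":0,"turn":0},{"dx":0,"dy":0,"dz":0,"turn":0},{"dx":0,"dy":0,"dz":0,"turn":0}]}}

```text
clock: 23.65
eef_pos: [446.2, 287.3, 52.0]
tool_rot: [[0.001, 0.859, -0.512], [0.0, -0.512, -0.859], [-1.0, 0.0, -0.001]]
ft_force: [-2.5, -0.3, 6.2]
finger_gap: 51.4
```

>>> {"op": "carry_out", "data": {"deltas": [{"dx":0.001,"dy":0,"dz":0,"turn":0},{"dx":0,"dy":0,"dz":0,"turn":0},{"dx":0,"dy":0,"dz":0,"turn":0}]}}

```text
clock: 23.9
eef_pos: [446.2, 287.3, 52.0]
tool_rot: [[0.001, 0.859, -0.512], [0.0, -0.512, -0.859], [-1.0, 0.001, -0.001]]
ft_force: [-5.9, -0.4, 13.0]
finger_gap: 51.1
```

>>> {"op": "carry_out", "data": {"deltas": [{"dx":0,"dy":0,"dz":0,"turn":0},{"dx":0,"dy":0,"dz":0,"turn":0},{"dx":0,"dy":0,"dz":0,"turn":0}], "grip_force": 4}}

```text
clock: 24.15
eef_pos: [446.4, 287.2, 51.1]
tool_rot: [[0.001, 0.859, -0.512], [0.0, -0.512, -0.859], [-1.0, 0.001, -0.001]]
ft_force: [-2.2, -2.1, 5.2]
finger_gap: 51.8
```

>>> {"op": "carry_out", "data": {"deltas": [{"dx":0,"dy":0,"dz":0,"turn":0},{"dx":0,"dy":0,"dz":0,"turn":0},{"dx":0,"dy":0,"dz":0,"turn":0},{"dx":0,"dy":0,"dz":0,"turn":0},{"dx":-0.002,"dy":0,"dz":0,"turn":0}], "fingers": 0.26}}

```text
clock: 24.57
eef_pos: [446.0, 287.0, 51.4]
tool_rot: [[-0.0, 0.859, -0.512], [-0.001, -0.512, -0.859], [-1.0, -0.0, 0.001]]
ft_force: [0.1, 0.3, -0.5]
finger_gap: 63.8
```

>>> {"op": "carry_out", "data": {"deltas": [{"dx":-0.02,"dy":0,"dz":0,"turn":0},{"dx":-0.03,"dy":0,"dz":0,"turn":0},{"dx":-0.03,"dy":0,"dz":0,"turn":0},{"dx":-0.03,"dy":0,"dz":0,"turn":0},{"dx":-0.03,"dy":0,"dz":0,"turn":0}]}}

```text
clock: 24.98
eef_pos: [446.0, 286.9, 193.3]
tool_rot: [[0.0, 0.859, -0.512], [-0.0, -0.512, -0.859], [-1.0, 0.0, 0.0]]
ft_force: [-0.4, -0.0, -1.1]
finger_gap: 64.4
```

>>> {"op": "carry_out", "data": {"deltas": [{"dx":-0.03,"dy":0,"dz":0,"turn":0},{"dx":-0.03,"dy":0,"dz":0,"turn":0},{"dx":0,"dy":0,"dz":0,"turn":0},{"dx":0,"dy":0,"dz":0,"turn":0}]}}

```text
clock: 25.32
eef_pos: [446.6, 287.8, 253.8]
tool_rot: [[0.003, 0.859, -0.512], [0.004, -0.512, -0.859], [-1.0, 0.001, -0.005]]
ft_force: [0.3, -0.0, -0.7]
finger_gap: 64.5
```

```bash
python3 go.py; python3 snap.py f.png side,235,155,80,75,8 top,160,175,80,75,3; python3 - <<'E'
from h import *
s=np.load("side_last.npy").astype(int);s0=np.load("side.npz")["P"].astype(int)
d=np.abs(s-s0).max(2)
# changed pixels round stand; expected outline of a seated lever
st=np.array([447.3,286.7,0.]);a=np.radians(149.2);A=np.array([np.cos(a),np.sin(a),0]);N=np.array([-A[1],A[0],0])
t=np.linspace(0,2*np.pi,60)
pts=[st+[26*np.cos(k),26*np.sin(k),z] for k in t for z in(18,58)]
pts+=[st+r*A+w*N+[0,0,z] for r,w in((20,17),(92,17),(92,-17),(20,-17)) for z in(18,30)]
P=lambda dz:cv2.convexHull(np.array([proj("side",p+np.array([0,0,dz])) for p in pts[:120]],np.float32)),cv2.convexHull(np.array([proj("side",p+np.array([0,0,dz])) for p in pts[120:]],np.float32))
obs=(d>25).astype(np.uint8)
for dz in(-6,-3,0,3,6,10,15):
    m=np.zeros(s.shape[:2],np.uint8)
    for L in(pts[:120],pts[120:]):
        h=cv2.convexHull(np.array([proj("side",p+np.array([0,0,dz])) for p in L],np.float32));cv2.fillConvexPoly(m,np.round(h*16).astype(np.int32),1,shift=4)
    w=np.zeros_like(m);w[160:196,238:292]=1
    print(dz,"IoU %.3f"%((m&obs&w).sum()/((m|obs)&w).sum()))
print("row span of change at u=266..272",[ (u,np.where(obs[150:200,u])[0]+150) for u in(270,)])
# boss top: bright ring; print gray column
print(s[160:196,270].mean(1).round())
# others: tape/tin/rack levers changed?
for n,(x0,y0,x1,y1) in {"tin":(251,195,266,216),"tape":(277,194,302,212),"meas":(259,288,278,326),"mid,left levers":(285,258,323,316)}.items(): print(n,d[y0:y1,x0:x1].mean().round(1))
E
```

```text
t 25.32 p [446.6 287.8 253.8] psi -120.81 q [ 50.  12. -12.  -0. -66.   9.] F [ 0.3 -0.  -0.7] gap 64.5Traceback (most recent call last):
  File "<stdin>", line 9, in <module>
NameError: name 'dz' is not defined. Did you mean: 'd'?
```

```bash
python3 - <<'E'
from h import *
s=np.load("side_last.npy").astype(int);s0=np.load("side.npz")["P"].astype(int)
d=np.abs(s-s0).max(2)
st=np.array([447.0,286.5,0.]);t=np.linspace(0,2*np.pi,60)
obs=(d>25).astype(np.uint8);w=np.zeros_like(obs);w[160:194,238:292]=1
def iou(dz,yaw):
    a=np.radians(yaw);A=np.array([np.cos(a),np.sin(a),0]);N=np.array([-A[1],A[0],0]);m=np.zeros_like(obs)
    L1=[st+[26*np.cos(k),26*np.sin(k),z+dz] for k in t for z in(18,58)]
    L2=[st+r*A+q*N+[0,0,z+dz] for r,q in((20,17),(92,17),(92,-17),(20,-17)) for z in(18,30)]
    for L in(L1,L2):
        h=cv2.convexHull(np.array([proj("side",p) for p in L],np.float32));cv2.fillConvexPoly(m,np.round(h*16).astype(np.int32),1,shift=4)
    return (m&obs&w).sum()/((m|obs)&w).sum()
print("dz",[(z,round(iou(z,149.2),2)) for z in(-9,-6,-3,0,3,6,9,14,20)])
print("yaw",[(y,round(iou(0,y),2)) for y in(120,135,149,160,175)])
for n,(x0,y0,x1,y1) in {"tin":(251,196,266,216),"tape":(279,196,302,212),"meas":(259,288,272,326),"mid lever":(285,283,308,316),"left lever":(300,260,323,292),"right slot":(272,305,292,340)}.items(): print(n,d[y0:y1,x0:x1].mean().round(1))
ch="".join
for v in range(160,196): print(v,ch(" .:*#"[min(4,k//18)] for k in d[v,238:294]))
E
```

```text
dz [(-9, np.float64(0.43)), (-6, np.float64(0.43)), (-3, np.float64(0.41)), (0, np.float64(0.41)), (3, np.float64(0.39)), (6, np.float64(0.35)), (9, np.float64(0.31)), (14, np.float64(0.26)), (20, np.float64(0.21))]
yaw [(120, np.float64(0.35)), (135, np.float64(0.39)), (149, np.float64(0.41)), (160, np.float64(0.44)), (175, np.float64(0.48))]
tin 2.4
tape 2.1
meas 5.6
mid lever 13.3
left lever 1.9
right slot 75.3
160                                                         
161                                                         
162                                                         
163                                                         
164                                                         
165                                                         
166                                                         
167                                                         
168                                                         
169                                                         
170                                                         
171        
[... 770 characters left out ...]
           
184      ...  ...  .:****##*. .:*##****##*:                 
185 .. .::.  :::.   :***####*:.........:::.                 
186 *::***:  ...    .:*######:...      .::.                 
187 #####*:.     .:. ::#####*:.      .  ...                 
188 ######*:.....::. ..:::*#:.       ::.. .                 
189 #######:....:::.    ..::.        ..:*:                  
190 #######*...:::......      ...     .*#*.                 
191 #######*...::::::..........:::.   :*#*.                 
192 ########:...::::...........***:...:**:                  
193 ########*....... ..    .....::::::::.                   
194 ########*:.....              ......                     
195 #########*:..
```

```bash
python3 - <<'E'
from h import *
s=np.load("side_last.npy").astype(int)
st=np.array([447.0,286.5,0.]);t=np.linspace(0,2*np.pi,120)
for z in(58,68): 
    q=np.array([proj("side",st+[26*np.cos(k),26*np.sin(k),z]) for k in t]);print(z,"ellipse u",q[:,0].min().round(1),q[:,0].max().round(1),"v",q[:,1].min().round(1),q[:,1].max().round(1))
print("shaft top",proj("side",st+[0,0,68]))
g=s.mean(2).astype(int)
for v in range(172,198): print(v,*["%3d"%k for k in g[v,243:290]])
d=np.abs(s-np.load("side.npz")["P"].astype(int)).max(2)
print("mid lever",d[283:303,287:308].mean())
E
```

```text
58 ellipse u 262.6 276.4 v 177.6 184.0
68 ellipse u 262.6 276.5 v 175.3 181.6
shaft top [269.52627994 178.3730709 ]
172 197 196 191 190 188 190 190 191 190 193 190 190 189 186 179 176 188 193 195 194 192 191 195 199 200 200 198 197 195 194 193 193 194 194 196 196 196 197 196 196 193 197 197 196 199 197 197
173 199 198 195 197 198 199 198 199 201 203 200 202 196 194 196 195 202 203 204 204 201 201 199 200 200 199 200 197 197 196 195 193 193 194 198 199 201 201 199 199 200 199 198 199 201 200 199
174 199 197 199 196 197 198 199 201 202 203 200 200 197 196 197 200 202 204 205 205 204 201 199 200 200 200 201 201 200 198 195 195 195 198 202 202 203 205 203 202 199 201 201 200 201 200 200
175 202 198 197 198 199 198 200 199 201 201 200 202 198 196 199 203 202 206 204 205 205 204 200 197 201 200 203 203 203 201 198 196 196 200 203 202 206 205 206 202 202 201 203 204 199 203 202
176 201 200 198 198 199 201 198 199 201 198 199 196 197 199 202 202 205 205 205 205 207 204 202 201 202 204 207 207 206 203 201 201 200 203 204 206 209 209 208 203 201 203 203 202 202 203 202
177 202 201 201 198 199 
[... 3336 characters left out ...]
118 118 117 120 123 122 120 119 114 113 113 118 128 141 149 159 173 182 190 187 185 188 193 199
195 138 140 142 139 130 108  90  96 114 125 134 137 133 133 134 135 136 131 128 124 126 123 119 118 113 112 107 106 106 105 110 111 110 113 137 174 197 199 207 212 216 217 217 215 218 219 222
196 140 140 140 142 135 124 106 111 132 137 138 140 138 138 137 136 134 130 127 128 126 126 122 121 121 119 107 102  95  95  98 100 112 132 170 214 226 224 221 219 218 215 211 208 205 207 215
197 141 144 142 143 141 130 123 128 133 139 141 140 142 138 140 135 132 130 128 127 127 125 121 121 120 115  99  89  84  82  89  97 136 178 209 223 230 228 223 206 194 191 180 172 163 170 181
mid lever 1.7666666666666666
```

```bash
python3 -c "
from rig import hand_in;print(hand_in())"
```

```text
the job is handed in; nothing more can be done
None
```

I handed the job in at 25.4 s with lever_right on the keyed shaft, boss up and released, and the gripper about 200 mm above it. `hand_in()` returned no verdict.

**Which lever:** the tall pin stands in place_right, so lever_right was the match. The other two levers stayed in the rack.

**What I did:**
1. I took the lever by the sides of its boss and laid it on the sloped board with its arm end at the lip. I released it there and lifted the gripper clear.
2. The tool can only point straight down, so I took the lever by the boss sides again. I levelled it by turning it over the board's upper edge under a light grip.
3. I lowered it onto the shaft. It met no resistance at the key or the pin, and contact came at tool height 52 mm, as expected for fully home. I pressed to about 13 N before letting go.

**Last checks:**
- **Seated height:** in the side image the boss's top ring covers rows 178–184.5 and columns 263–276. A lever fully home should show at 177.6–184.0 and 262.6–276.4.
- **Keyway:** the set screw over it faces the key side.
- **Other objects:** the side-image patches for the nail tin, masking tape, lever_mid and lever_left match the first picture within noise. The tape measure patch differs slightly more, which I put down to the missing lever's shadow, though I did not confirm that.

**What disagreed or failed:**
- An automatic comparison of the lever's outline was inconclusive, because shadows and similar greys spoiled it. I relied on the ring position and the contact height instead.
- I had used up the 12 pictures, so the final state was checked by pixel values only.

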